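Screw the yellow rinse elbow home to its index line

ROBOT

A 7-joint arm with a two-finger parallel gripper is mounted at the origin on the work surface. World frame = base frame: x ahead of the robot, y to its left, z up, the work surface at z = 0. Lengths are in mm, angles in rad, forces in N, time in s.
With the tool pointing down it reaches from about 400 to 900 mm from the base axis. Payload 5.5 kg.
Tool frame: the origin (TCP) lies at the very end of the fingers, on their centre line; the grasp point (between the pads) lies 19 mm behind it (r.grasp_offset is the distance from the TCP to the grasp point, in mm); z points along the fingers, y is the direction in which the jaws open and shut (so a half turn about z gives the same grasp; the last joint's range is limited). The gripper opens to 85 mm and grips with 20 to 120 N. Pads are 22 mm wide; open, the fingers measure 114 mm over their backs; the gripper's body (76 mm by 85 mm) begins 54 mm behind the grasp point. The pads swing forward as they close: fully open they stand 13 mm farther back than shut.
Start: joints at [1.574, 0.501, -0.427, 1.55, 0.221, 1.138, -0.21], TCP at [167.01, -628.178, 231.31] pointing down, gripper open.
Joint ranges: [-2.88, 2.88], [-0.31, 2.03], [-1.54, 1.56], [0.2, 2.42], [-1.41, 4.55], [0.19, 2.02], [-2.57, 2.57]. Speed limits (rad/s): [2.57, 2.57, 3.14, 3.14, 3.14, 3.14, 3.14].

INTERFACE

Orientations are given as a rotation vector (axis times angle).
In Python, from cell import state, eyes, finish_job, r gives the robot as it stands.
- The arm moves only by the shell command python3 -m handwheel 'ROWS'. ROWS is JSON, a list of rows, each an object with "angular": the turn, a rotation vector about the tool's x, y, z in degrees, a list of three; "xyz": the shift along the tool's x, y, z in mm, a list of three; "gripper": the closure, from 0 (fully open) to 1 (shut). In form: [{"angular": [wx, wy, wz], "xyz": [tx, ty, tz], "gripper": gripper}, ...]. A call has 1 to 10 rows; each row shifts and turns the commanded pose from where the row before left it, along the tool's axes as they then stand; what a row does not reach is not made up. A row lasts 1/8 s, in which the tool goes at most 62.5 mm and 10.7 degrees, less where a joint would pass 70% of its speed; a pose out of reach is approached as far as the arm can. A call is refused whole if a number of a shift passes 62.5 or a number of a turn 10.7, either way. A call with a gripper value outside its range is refused whole. The fingers move at their own pace and stop on an object; the grip force is fixed at half the most. Time passes only in rows, so rows that do not move let the fingers close. It gives the time, the measured TCP pose, the force and the opening at its end, in the units of the state.
- state(): the state, without advancing time (a new reading comes with each control period).
- eyes.capture(name): name is "side" or "top" or "wrist"; returns the picture (420x560x3 uint8, blue, green, red); there is no depth.
- eyes.camera_model(name): a dict with "mtx" (3x3 intrinsics, pixels), "position" and "attitude" of the camera in the world. Camera axes: x right, y down, z forward; pixel columns grow to the right and rows downward; lengths in mm; the calibration is good to about 2 mm. A picture is of the moment at which its call begins: read the wrist's pose just before it. camera_model takes no time and is no camera call; for the wrist camera it gives the pose at the moment of the call.
- finish_job(): hands the job in, once; it reports no verdict.
The state is a dict: "t": time; "joint_positions": joint angles; "qd": joint speeds; "tau": joint torques, N m; "position": TCP position; "orientation": TCP orientation; "ft_force": force on the tool from outside, world axes, zero at the start; "moment": the same for the moment, N m; "grip_width": opening from 0.0 (shut) to 1.0 (fully open).
Only numpy, scipy, OpenCV 4.12 (cv2) and the standard library are available. Lean on these libraries where they do the work, as an engineer would, in place of code of your own. Each camera call takes 0.05 s, during which the arm holds its last target.

TASK

On the laboratory bench three coloured elbow fittings are started in three clamped ports of the analyser's rinse line. Screw the yellow one clockwise into its port until it turns stiff and its spout points along the black index line of its own port; do not tighten it well past the line. Leave the purple and blue elbows as they are, and let go.

Things in the scene. Friction and masses are not known exactly. Their poses are not given: they have to be found in the camera images.
- yellow_grip (a point): Centre of the yellow elbow's grip block, on its vertical screw axis, about 104 mm above the bench. Block: flats 24 mm apart (local y), 30 mm long along the spout (local x), 34 mm tall, point half-way up. Local z up; local x along the level barbed spout, up to 19 mm thick, axis 3 mm lower, tip 63 mm out. A hexagonal collar, 46 mm at most, lies below: its top 31 mm under this point.
- yellow_elbow (a joint): Screw angle of the yellow elbow, rad, growing clockwise seen from above (screwing in). Starts at 0 to 0.3. Steady friction 0.2 N m up to 1.05; beyond, the seal adds 0.5 N m per rad. At 1.25 the spout points exactly along the black line; beyond 1.5 it is overtightened. It sinks 12 mm per turn (about 2 mm in all). Let go, it stays; only from beyond 1.45 does it spring back a little.
- yellow_mark (a point): Outer end of the black index line on the white tab of the yellow elbow's port, 83 mm from the screw axis, 56 mm above the bench; local x points outward along the line. The grey port (top 60 mm above the bench) is held in a fixed bench clamp with a 120 x 100 mm base. Done, the spout lies above the line, pointing the same way.
- purple_spout (a point): Spout tip of the purple elbow, same shape and size as the yellow one, in its own clamped port; it turns as easily. Local x points along the spout. To be left as it is.
- blue_spout (a point): Spout tip of the blue elbow, same shape and size as the yellow one, in its own clamped port; it turns as easily. Local x points along the spout. To be left as it is.

How it is judged:
By the outcome, as a careful person would: the job done as asked, in the order asked, and still so for the second after the job is handed in, with the robot touching nothing.
It also fails if it takes over 37 s, if anything falls off the work surface, if the arm or the gripper's body presses on something with over 40 N, if the wrist force passes 120 N, or if a joint passes its speed limit or range.

## Working session

There is one attempt and no reset: what is moved stays moved. The work goes in short steps, Python scripts to look and compute and a shell command to move; the robot and the scene stay as the last step left them, time stands still between calls to the robot, and variables do not carry over. Pictures are saved under pics/ and viewed, and the job is handed in when it is done.

```bash
mkdir -p pics; ls; python3 - <<'E'
from cell import state, eyes, r
import cv2
print(state())
for n in ("side","top","wrist"):
    m=eyes.camera_model(n); print(n,m)
    cv2.imwrite(f"pics/{n}0.png",eyes.capture(n))
E
```

```text
pics
{'t': 0.0, 'joint_positions': array([ 1.57420978,  0.50180328, -0.42681525,  1.5514577 ,  0.22078663,
        1.13826095, -0.21031719]), 'qd': array([ 0.0004762 ,  0.0015166 ,  0.00097568,  0.00186005, -0.00205496,
        0.00028871,  0.00193189]), 'tau': array([ 1.26870118e-04, -5.69523847e+01, -5.81596524e+00, -2.80934125e+01,
        1.05739071e-02,  1.20901479e-02,  4.26951445e-06]), 'position': array([ 166.77099526, -627.53742013,  230.28618424]), 'orientation': array([-3.11326346e+00, -4.06768312e-01,  2.48935981e-04]), 'ft_force': array([ 1.08749261,  0.54340542, -0.61466225]), 'moment': array([-0.00911248,  0.01162126, -0.03050536]), 'grip_width': 1.0009658432012458}
side {'mtx': array([[428.942445  ,   0.        , 279.34854984],
       [  0.        , 428.942445  , 205.83233873],
       [  0.        ,   0.        ,   1.        ]]), 'position': array([ 262.65494299, -808.29356093,  592.85374545]), 'attitude': array([-2.03309163,  0.36227678, -0.2253511 ])}
top {'mtx': array([[495.36204075,   0.        , 273.99018375],
       [  0.        , 495.36204075, 214.33753638],
       [  0.        ,   0.        ,   1.        ]]), 'position': array([ 428.29787125,   18.22749035, 1183.83196426]), 'attitude': array([-2.16956691,  2.116583  , -0.15962334])}
wrist {'mtx': array([[313.70856536,   0.        , 278.47334492],
       [  0.        , 313.70856536, 211.93036858],
       [  0.        ,   0.        ,   1.        ]]), 'position': array([ 246.120683  , -605.93414384,  372.98266163]), 'attitude': array([ 2.27791547, -1.75168466, -0.28775946])}
```

View pics/side0.png

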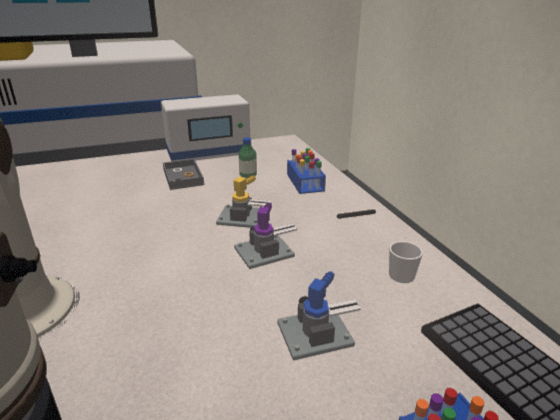

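View pics/top0.png

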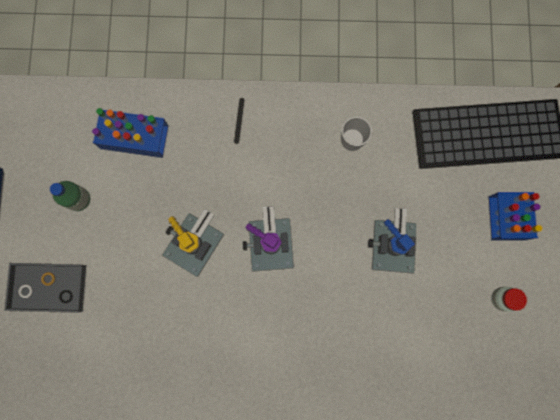

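View pics/wrist0.png

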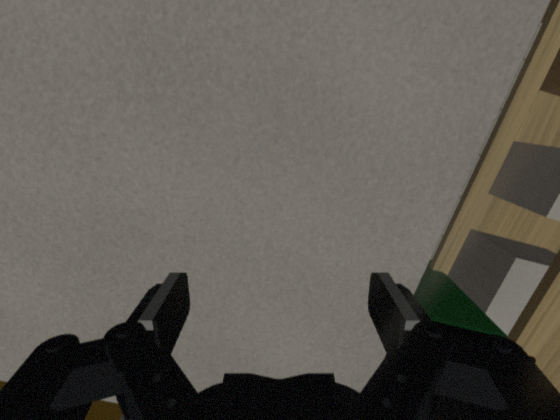

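```bash
cat > h.py <<'E'
import numpy as np
from scipy.spatial.transform import Rotation as R
from cell import eyes
def at_z(n,u,v,z,m=None):
    m=m or eyes.camera_model(n)
    d=R.from_rotvec(m["attitude"]).apply(np.linalg.solve(m["mtx"],[u,v,1.]))
    p=np.array(m["position"]); return p+d*(z-p[2])/d[2]
def proj(n,P,m=None):
    m=m or eyes.camera_model(n)
    c=R.from_rotvec(m["attitude"]).inv().apply(np.array(P,float)-m["position"]); q=m["mtx"]@c; return q[:2]/q[2]
E
python3 - <<'E'
import cv2
a=cv2.imread("pics/top0.png")[195:285,150:310]; cv2.imwrite("pics/top0z.png",cv2.resize(a,None,fx=5,fy=5,interpolation=cv2.INTER_CUBIC))
a=cv2.imread("pics/side0.png")[165:275,205:315]; cv2.imwrite("pics/side0z.png",cv2.resize(a,None,fx=5,fy=5,interpolation=cv2.INTER_CUBIC))
E
```

```text
(no output)
```

View pics/top0z.png

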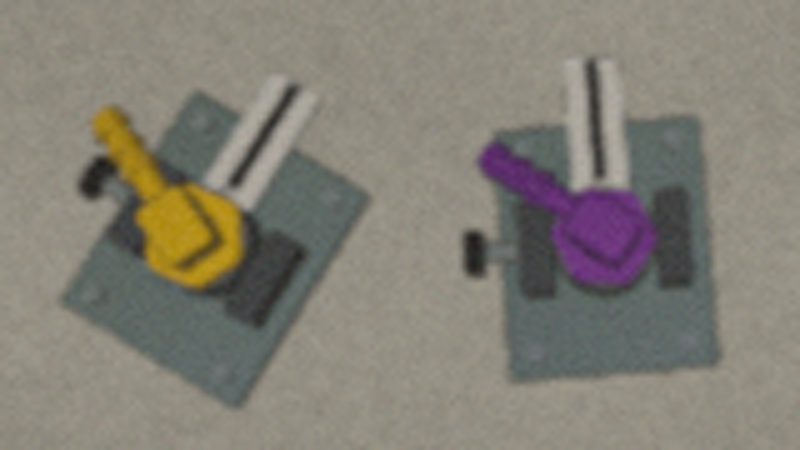

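View pics/side0z.png

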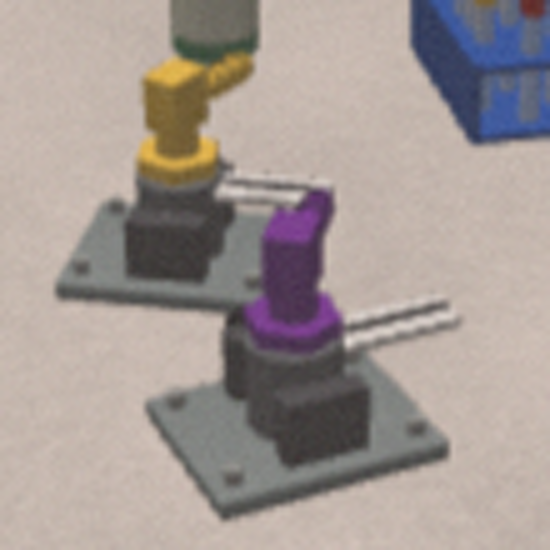

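```bash
cat > m.py <<'E'
from h import *
f=lambda x,y:(x/5-.4+150,y/5-.4+195)
tip=at_z("top",*f(103,112),101); cen=at_z("top",*f(180,228),121); out=at_z("top",*f(294,88),56); inn=at_z("top",*f(235,185),56)
print(tip,cen,out,inn)
d=tip-cen; print("spout",np.hypot(*d[:2]),np.degrees(np.arctan2(d[1],d[0])))
d=out-inn; al=np.arctan2(d[1],d[0]); print("line dir",np.degrees(al)); ax=out[:2]-83*np.array([np.cos(al),np.sin(al)]); print("axis from line",ax)
d=out-cen; print("out-cen",np.hypot(*d[:2]),np.degrees(np.arctan2(d[1],d[0])))
d=tip[:2]-ax;print(np.hypot(*d),np.degrees(np.arctan2(d[1],d[0])))
pt=at_z("top",*f(487,158),101); print("purple tip",pt, "cen",at_z("top",*f(603,230),121))
print("side proj", proj("side",[*cen[:2],121]),proj("side",tip),proj("side",out))
E
python3 m.py
```

```text
[579.86434688 250.2531991  101.        ] [527.4792503 210.0166369 121.       ] [599.50538921 172.56187483  56.        ] [553.91124863 197.57872151  56.        ]
spout 66.05436610777987 37.52757022469141
line dir -28.752940760932088
axis from line [526.73911762 212.4876775 ]
out-cen 81.18265755608643 -27.475164136464404
65.18070731270495 35.40815853429253
purple tip [563.60201479  80.03643908 101.        ] cen [531.12083575  27.94909589 121.        ]
side proj [238.56460026 178.48909727] [253.01662858 176.85730764] [268.80108168 201.96543417]
```

```bash
python3 -m handwheel '[{"angular":[0,0,-10],"xyz":[0,0,-8],"gripper":0},{"angular":[0,0,-10],"xyz":[0,0,-8],"gripper":0},{"angular":[0,0,-10],"xyz":[0,0,-8],"gripper":0},{"angular":[0,0,-10],"xyz":[0,0,0],"gripper":0},{"angular":[0,0,-10],"xyz":[0,0,0],"gripper":0}]'; python3 -c "
from cell import state
print(state())"
```

```text
t: 0.78
position: [166.9, -628.0, 255.1]
orientation: [-2.646, -1.693, -0.0]
ft_force: [0.3, 0.3, -0.6]
grip_width: 1.006
{'t': 0.775, 'joint_positions': array([ 1.69945461,  0.51585507, -0.61388322,  1.52023136,  0.30923904,
        1.2043712 ,  0.60282067]), 'qd': array([ 0.18755189,  0.06560203, -0.28882346, -0.00397862,  0.16170549,
        0.04058942,  1.26678384]), 'tau': array([-9.40921828e-01, -5.63215756e+01, -7.83429533e+00, -2.84342694e+01,
       -1.99252605e-01, -5.56696532e-02, -1.69222031e+00]), 'position': array([ 166.87749717, -627.98828639,  255.05324577]), 'orientation': array([-2.64602011e+00, -1.69267615e+00, -1.47354223e-04]), 'ft_force': array([ 0.33507675,  0.28003815, -0.57573523]), 'moment': array([ 0.05011716, -0.0035618 , -0.04607571]), 'grip_width': 1.005676987100147}
```

```bash
python3 -m handwheel '[{"angular":[0,0,0],"xyz":[50,19,0],"gripper":0},{"angular":[0,0,0],"xyz":[50,19,0],"gripper":0},{"angular":[0,0,0],"xyz":[50,19,0],"gripper":0},{"angular":[0,0,0],"xyz":[50,19,0],"gripper":0},{"angular":[0,0,0],"xyz":[50,19,0],"gripper":0},{"angular":[0,0,0],"xyz":[50,19,0],"gripper":0},{"angular":[0,0,0],"xyz":[50,19,0],"gripper":0},{"angular":[0,0,0],"xyz":[50,19,0],"gripper":0}]'; python3 -c "
from cell import state
print(state()['joint_positions'])"
```

```text
t: 1.78
position: [475.2, -329.3, 255.2]
orientation: [-2.652, -1.685, 0.001]
ft_force: [0.5, -0.5, 0.8]
grip_width: 0.993
[ 1.14238962  0.41073476 -0.7530793   1.70252303  0.30414957  1.14947359
 -0.13402468]
```

```bash
python3 -m handwheel '[{"angular":[0,0,0],"xyz":[50,-19,0],"gripper":0},{"angular":[0,0,0],"xyz":[50,-19,0],"gripper":0},{"angular":[0,0,0],"xyz":[50,-19,0],"gripper":0},{"angular":[0,0,0],"xyz":[50,-19,0],"gripper":0},{"angular":[0,0,0],"xyz":[50,-19,0],"gripper":0},{"angular":[0,0,0],"xyz":[50,-19,0],"gripper":0},{"angular":[0,0,0],"xyz":[50,-19,0],"gripper":0},{"angular":[0,0,0],"xyz":[50,-19,0],"gripper":0}]'; python3 - <<'E'
from cell import state,eyes
import cv2
print(state()['joint_positions'])
m=eyes.camera_model("wrist");print(m['position'],m['attitude']); cv2.imwrite("pics/w1.png",eyes.capture("wrist"))
E
```

```text
t: 2.78
position: [506.4, 97.6, 255.3]
orientation: [2.651, 1.684, -0.0]
ft_force: [1.1, 0.3, -0.3]
grip_width: 0.996
[ 0.53586347  0.32782688 -0.93510513  1.84622366  0.29350293  1.11361263
 -0.94437295]
[541.47579154 172.42823322 397.8893872 ] [ 2.75722767 -0.61574009 -0.099825  ]
```

View pics/w1.png

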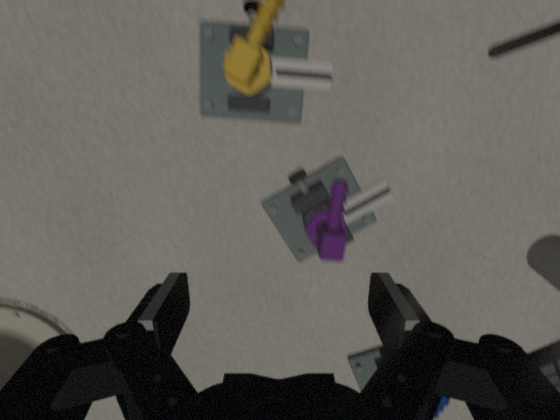

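```bash
python3 - <<'E'
import cv2
a=cv2.imread("pics/w1.png")[0:130,190:345]; cv2.imwrite("pics/w1z.png",cv2.resize(a,None,fx=5,fy=4.6,interpolation=cv2.INTER_CUBIC))
E
```

```text
(no output)
```

View pics/w1z.png

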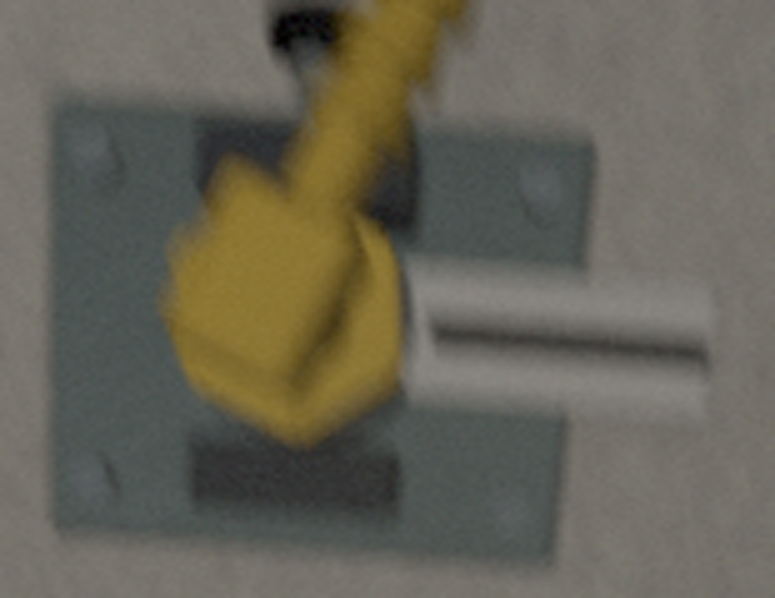

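```bash
python3 -m handwheel '[{"angular":[0,0,0],"xyz":[40,-10,0],"gripper":0},{"angular":[0,0,0],"xyz":[40,-10,0],"gripper":0},{"angular":[0,0,0],"xyz":[0,0,0],"gripper":0},{"angular":[0,0,0],"xyz":[0,0,0],"gripper":0}]'; python3 - <<'E'
from cell import state,eyes
import cv2,pickle
m=eyes.camera_model("wrist"); im=eyes.capture("wrist"); cv2.imwrite("pics/w2.png",im); pickle.dump(m,open("w2.pkl","wb"))
a=im[20:190,170:350]; cv2.imwrite("pics/w2z.png",cv2.resize(a,None,fx=3.5,fy=3.5,interpolation=cv2.INTER_CUBIC))
E
```

```text
t: 3.32
position: [522.1, 176.4, 254.8]
orientation: [2.651, 1.686, -0.002]
ft_force: [-0.2, -0.9, 0.1]
grip_width: 1.002
```

View pics/w2z.png

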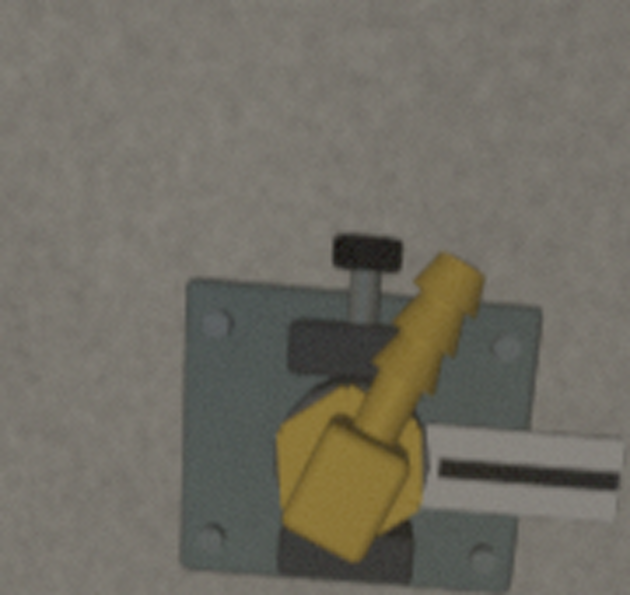

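```bash
python3 - <<'E'
from h import *
import pickle
m=pickle.load(open("w2.pkl","rb"))
g=lambda x,y,z:at_z(0,(x+.5)/3.5-.5+170,(y+.5)/3.5-.5+20,z,m)
cs=[g(342,425,121),g(406,458,121),g(357,560,121),g(285,515,121)]
for a,b in zip(cs,cs[1:]+cs[:1]): print("edge",np.linalg.norm(b-a),np.degrees(np.arctan2(*(b-a)[1::-1])))
cen=np.mean(cs,0); tip=g(461,266,101); out=g(618,480,56); inn=g(440,468,56)
an=lambda d:(np.hypot(*d[:2]),np.degrees(np.arctan2(d[1],d[0])))
print(cen,tip,out,inn); print("spout",an(tip-cen),"line",an(out-inn),"out-cen",an(out-cen))
b=[g(190,280,8),g(541,308,8),g(507,590,8),g(182,567,8)]
for a,c in zip(b,b[1:]+b[:1]): print("base",an(c-a))
print(np.mean(b,0))
E
```

```text
edge 17.78578791418891 -52.078205441540995
edge 28.717868760195973 -140.68464262125963
edge 21.555589340665954 122.25591706014892
edge 26.746226877086517 31.55476481756857
[530.75059703 215.08246686 121.        ] [579.48855721 251.36436733 101.        ] [601.77088134 173.82636151  56.        ] [553.38065045 200.59486096  56.        ]
spout (np.float64(60.75989683954992), np.float64(36.66502793090227)) line (np.float64(55.300696270959854), np.float64(-28.95048347276025)) out-cen (np.float64(82.13371421360071), np.float64(-30.152558649479154))
base (np.float64(117.9749890473272), np.float64(-29.445838911014405))
base (np.float64(97.92791877303726), np.float64(-119.74755963704587))
base (np.float64(118.37702967633209), np.float64(150.72487105270474))
base (np.float64(98.28353885027789), np.float64(60.019456739646685))
[529.67799147 214.25383088   8.        ]
```

```bash
python3 -m handwheel '[{"angular":[0,0,0],"xyz":[37,-9,0],"gripper":0},{"angular":[0,0,-10],"xyz":[0,0,10],"gripper":0},{"angular":[0,0,-10],"xyz":[0,0,10],"gripper":0},{"angular":[0,0,-10],"xyz":[0,0,10],"gripper":0},{"angular":[0,0,-10],"xyz":[0,0,10],"gripper":0},{"angular":[0,0,-10],"xyz":[0,0,10],"gripper":0},{"angular":[0,0,-10],"xyz":[0,0,10],"gripper":0},{"angular":[0,0,-10],"xyz":[0,0,0],"gripper":0},{"angular":[0,0,-10],"xyz":[0,0,0],"gripper":0},{"angular":[0,0,-10],"xyz":[0,0,0],"gripper":0}]'
python3 -m handwheel '[{"angular":[0,0,-10],"xyz":[0,0,0],"gripper":0},{"angular":[0,0,-10],"xyz":[0,0,0],"gripper":0},{"angular":[0,0,-10],"xyz":[0,0,0],"gripper":0},{"angular":[0,0,-10],"xyz":[0,0,0],"gripper":0},{"angular":[0,0,-10],"xyz":[0,0,0],"gripper":0},{"angular":[0,0,-10],"xyz":[0,0,0],"gripper":0},{"angular":[0,0,-1.6],"xyz":[0,0,0],"gripper":0},{"angular":[0,0,0],"xyz":[0,0,0],"gripper":0},{"angular":[0,0,0],"xyz":[0,0,0],"gripper":0}]'
python3 - <<'E'
from cell import state,eyes
from h import *
import cv2,pickle
s=state(); M=R.from_rotvec(s['orientation']).as_matrix()
print(s['joint_positions'],s['position'],np.degrees(np.arctan2(M[1,0],M[0,0])),M[:,2])
m=eyes.camera_model("wrist"); im=eyes.capture("wrist"); cv2.imwrite("pics/w3.png",im); pickle.dump(m,open("w3.pkl","wb"))
E
```

```text
t: 4.62
position: [530.4, 212.0, 195.0]
orientation: [0.679, 3.067, -0.003]
ft_force: [-0.2, 0.2, -1.4]
grip_width: 1.001
t: 5.75
position: [530.1, 214.0, 195.4]
orientation: [-0.98, 2.985, -0.001]
ft_force: [-0.2, -0.2, 0.6]
grip_width: 0.998
[ 0.49221931  0.85498521 -1.4156151   1.770582    0.87758168  1.32411878
  1.07444437] [530.09494493 213.96570687 195.36071383] -143.65712503244276 [ 3.36716460e-04 -5.64427902e-04 -9.99999784e-01]
```

View pics/w3.png

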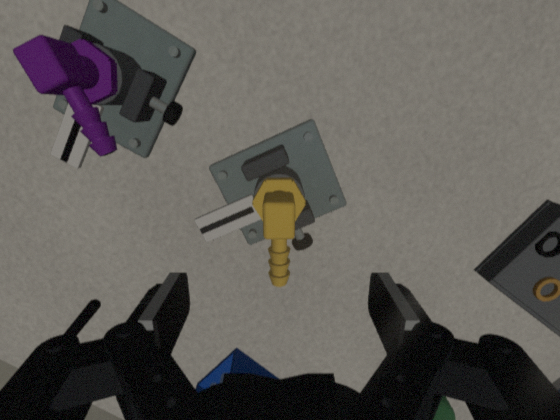

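```bash
python3 - <<'E'
import cv2
im=cv2.imread("pics/w3.png"); a=im[110:300,190:360]; cv2.imwrite("pics/w3z.png",cv2.resize(a,None,fx=3,fy=3,interpolation=cv2.INTER_CUBIC))
E
```

```text
(no output)
```

View pics/w3z.png

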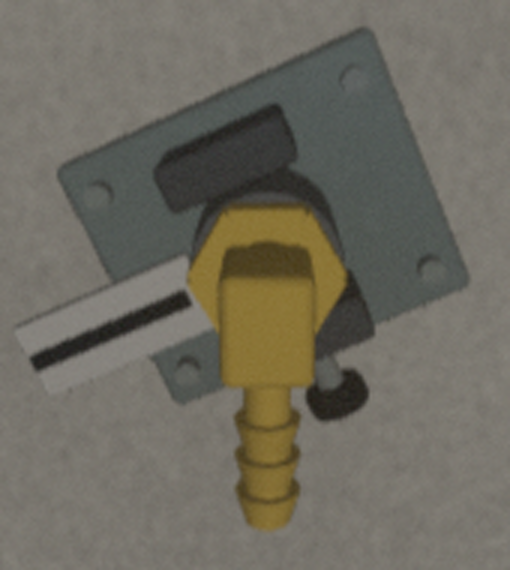

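```bash
python3 - <<'E'
from h import *
import pickle
m=pickle.load(open("w3.pkl","rb"))
g=lambda x,y,z:at_z(0,(x+.5)/3-.5+190,(y+.5)/3-.5+110,z,m)
cen=g(267.5,330,121); tip=g(267,526,101); out=g(35,363,56); inn=g(188,297,56)
an=lambda d:(np.hypot(*d[:2]),np.degrees(np.arctan2(d[1],d[0])))
print(cen,tip,out,inn); print("spout",an(tip-cen),"line",an(out-inn),"out-cen",an(out-cen))
b=[g(60,172,8),g(370,28,8),g(468,278,8),g(180,403,8)]
for a,c in zip(b,b[1:]+b[:1]): print("base",an(c-a))
print(np.mean(b,0))
E
```

```text
[528.02506909 213.42946886 121.        ] [582.31017294 253.20167215 101.        ] [600.5020166  173.74454085  56.        ] [552.90728334 200.72958724  56.        ]
spout (np.float64(67.29562136021563), np.float64(36.22852168787752)) line (np.float64(54.71244248674938), np.float64(-29.55217320879486)) out-cen (np.float64(82.63051150580173), np.float64(-28.70301568039861))
base (np.float64(118.20429072117392), np.float64(150.67178060241835))
base (np.float64(96.04130685919446), np.float64(60.23358021095976))
base (np.float64(117.98116360983714), np.float64(-28.626319059896332))
base (np.float64(97.48508212466955), np.float64(-119.62358338996738))
[529.02488803 214.65306948   8.        ]
```

```bash
python3 -m handwheel '[{"angular":[0,0,0],"xyz":[0,0,28],"gripper":0},{"angular":[0,0,0],"xyz":[0,0,28],"gripper":0},{"angular":[0,0,0],"xyz":[0,0,28],"gripper":0},{"angular":[0,0,0],"xyz":[0,0,25],"gripper":0},{"angular":[0,0,0],"xyz":[0,0,0],"gripper":0.3},{"angular":[0,0,0],"xyz":[0,0,0],"gripper":0.5}]'
python3 - <<'E'
from cell import state,eyes
from h import *
import cv2,pickle
s=state(); print(s['joint_positions'],s['position'],s['moment'])
cv2.imwrite("pics/w4.png",eyes.capture("wrist"))
E
```

```text
t: 6.55
position: [530.2, 215.1, 87.0]
orientation: [-0.984, 2.983, 0.001]
ft_force: [-0.8, 0.4, 0.6]
grip_width: 0.605
[ 0.42952409  0.96409843 -1.27884236  1.8436044   1.01830704  1.17851495
  0.99793787] [530.20605698 215.08269058  86.95949143] [-0.01039794  0.0052477  -0.0132834 ]
```

View pics/w4.png

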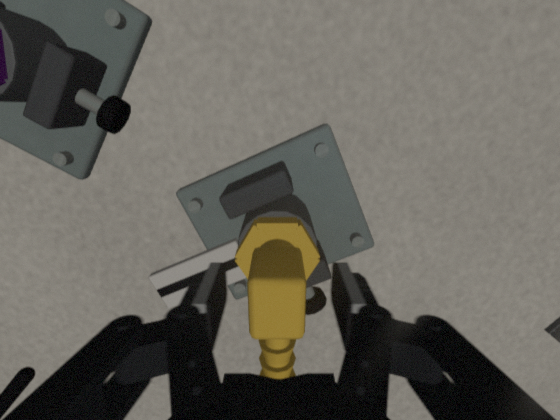

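```bash
python3 -m handwheel '[{"angular":[0,0,0],"xyz":[0,0,0],"gripper":0.7},{"angular":[0,0,0],"xyz":[0,0,0],"gripper":1},{"angular":[0,0,0],"xyz":[0,0,0],"gripper":1},{"angular":[0,0,0],"xyz":[0,0,0],"gripper":1}]'
python3 - <<'E'
from cell import state
from h import *
s=state(); M=R.from_rotvec(s['orientation']).as_matrix(); print(np.degrees(np.arctan2(M[1,0],M[0,0])),s['position'],s['ft_force'],s['moment'])
E
```

```text
t: 7.1
position: [530.7, 214.6, 87.4]
orientation: [-0.982, 2.982, -0.001]
ft_force: [-0.4, -0.5, 5.7]
grip_width: 0.273
-143.53226562020606 [530.70901997 214.63065406  87.44255352] [-0.44150094 -0.46760926  5.72353517] [-0.24839907  0.04678969  0.03584764]
```

```bash
python3 -m handwheel '[{"angular":[0,0,6],"xyz":[0,0,0.2],"gripper":1},{"angular":[0,0,7],"xyz":[0,0,0.2],"gripper":1},{"angular":[0,0,7],"xyz":[0,0,0.2],"gripper":1},{"angular":[0,0,7],"xyz":[0,0,0.2],"gripper":1},{"angular":[0,0,7],"xyz":[0,0,0.3],"gripper":1},{"angular":[0,0,7],"xyz":[0,0,0.2],"gripper":1},{"angular":[0,0,7],"xyz":[0,0,0.3],"gripper":1},{"angular":[0,0,7],"xyz":[0,0,0.2],"gripper":1},{"angular":[0,0,0],"xyz":[0,0,0],"gripper":1},{"angular":[0,0,0],"xyz":[0,0,0],"gripper":1}]'
python3 - <<'E'
from cell import state,eyes
from h import *
import cv2
s=state(); M=R.from_rotvec(s['orientation']).as_matrix(); print(np.degrees(np.arctan2(M[1,0],M[0,0])),s['position'],s['ft_force'],s['moment'],s['joint_positions'])
im=eyes.capture("top"); cv2.imwrite("pics/t5.png",cv2.resize(im[195:285,140:260],None,fx=6,fy=6,interpolation=cv2.INTER_CUBIC))
cv2.imwrite("pics/w5.png",eyes.capture("wrist"))
E
```

```text
t: 8.35
position: [531.1, 212.8, 85.6]
orientation: [0.507, 3.098, -0.004]
ft_force: [-0.7, -5.7, 8.0]
grip_width: 0.272
161.42101115010897 [531.11032761 212.84619641  85.55766318] [-0.70783604 -5.73485665  8.01181612] [-1.1060823   0.03059503  0.07904961] [ 0.3641845   0.84142522 -1.12475627  1.84587502  0.88555827  1.05985976
  0.12329626]
```

View pics/t5.png

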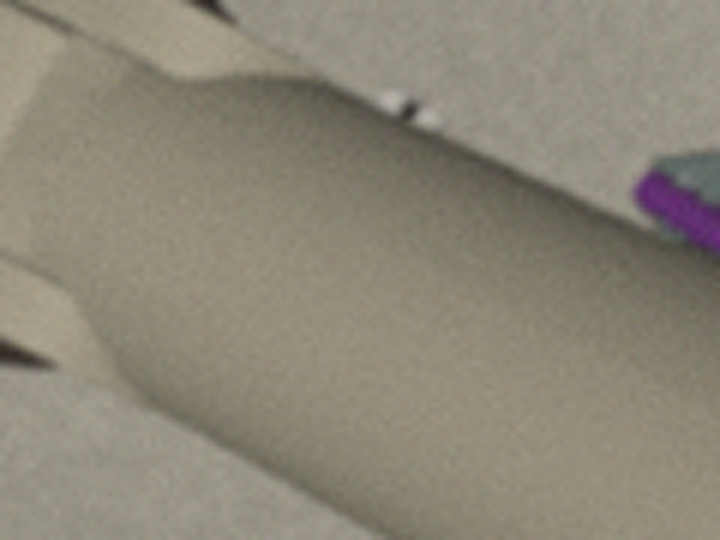

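View pics/w5.png

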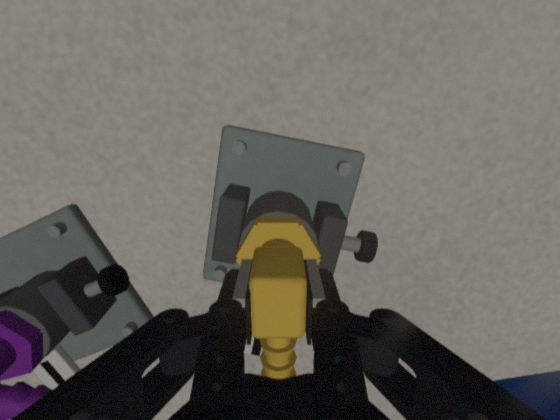

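```bash
python3 -m handwheel '[{"angular":[0,0,4],"xyz":[0,0,0.1],"gripper":1},{"angular":[0,0,4],"xyz":[0,0,0.1],"gripper":1},{"angular":[0,0,2.8],"xyz":[0,0,0.1],"gripper":1},{"angular":[0,0,0],"xyz":[0,0,0],"gripper":1},{"angular":[0,0,0],"xyz":[0,0,0],"gripper":1},{"angular":[0,0,0],"xyz":[0,0,0],"gripper":1}]'
python3 - <<'E'
from cell import state,eyes
from h import *
import cv2
s=state(); M=R.from_rotvec(s['orientation']).as_matrix(); print(np.degrees(np.arctan2(M[1,0],M[0,0])),s['position'],s['ft_force'],s['moment'],s['joint_positions'])
cv2.imwrite("pics/w6.png",eyes.capture("wrist"))
E
```

```text
t: 9.2
position: [531.2, 212.6, 85.4]
orientation: [0.782, 3.037, -0.006]
ft_force: [0.1, -8.1, 10.7]
grip_width: 0.273
151.12294677881184 [531.20801231 212.55102673  85.44820815] [ 0.14566805 -8.05445253 10.67808557] [-1.70753485 -0.10124031  3.1742521 ] [ 0.34644206  0.81760586 -1.09170093  1.84744586  0.85954733  1.03810664
 -0.03998366]
```

View pics/w6.png

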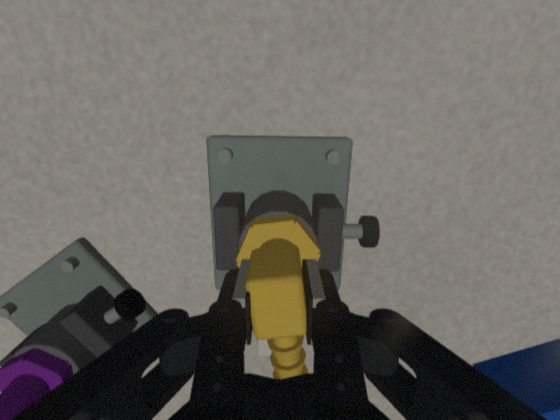

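```bash
python3 - <<'E'
import cv2,numpy as np
a=[cv2.resize(cv2.imread(f"pics/{n}.png")[180:390,195:365],None,fx=2.3,fy=2.3,interpolation=cv2.INTER_CUBIC) for n in("w5","w6")]
cv2.imwrite("pics/c56.png",np.clip(np.hstack(a)*1.5,0,255))
E
```

```text
[ WARN:0@0.082] global loadsave.cpp:1063 imwrite_ Unsupported depth image for selected encoder is fallbacked to CV_8U.
```

View pics/c56.png

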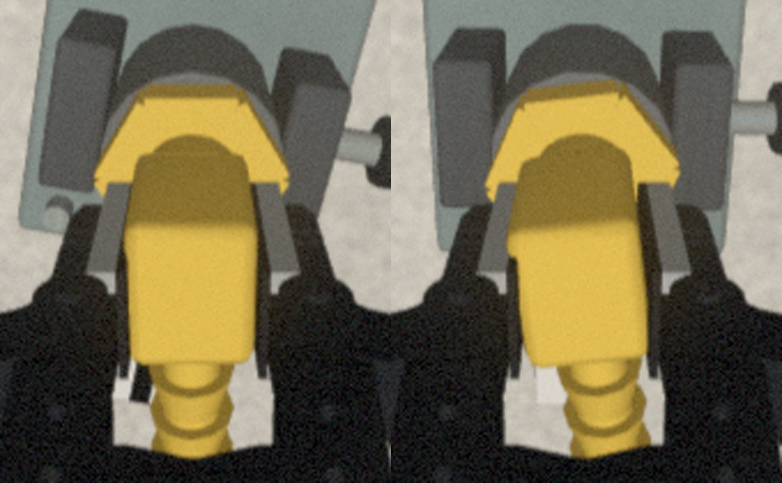

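```bash
python3 - <<'E'
from cell import state,eyes
import cv2
s=state(); print(s['tau'],s['ft_force'],s['moment'])
im=eyes.capture("side"); cv2.imwrite("pics/s6.png",cv2.resize(im[120:270,160:340],None,fx=4,fy=4,interpolation=cv2.INTER_CUBIC))
s=state(); print(s['tau'],s['ft_force'],s['moment'],s['grip_width'])
E
```

```text
[ -1.14399377 -45.63744307 -18.56590569 -17.78800786  -2.88068287
  -2.35715881  -3.18151921] [ 0.40790003 -7.87527076 10.06745693] [-1.73275609 -0.15708598  3.19767436]
[ -1.14155721 -45.63340902 -18.56499016 -17.78871775  -2.88040817
  -2.35748157  -3.18164997] [ 0.38390047 -8.54921499 10.23403658] [-1.83268286 -0.12730888  3.15541278] 0.27148562186681957
```

View pics/s6.png

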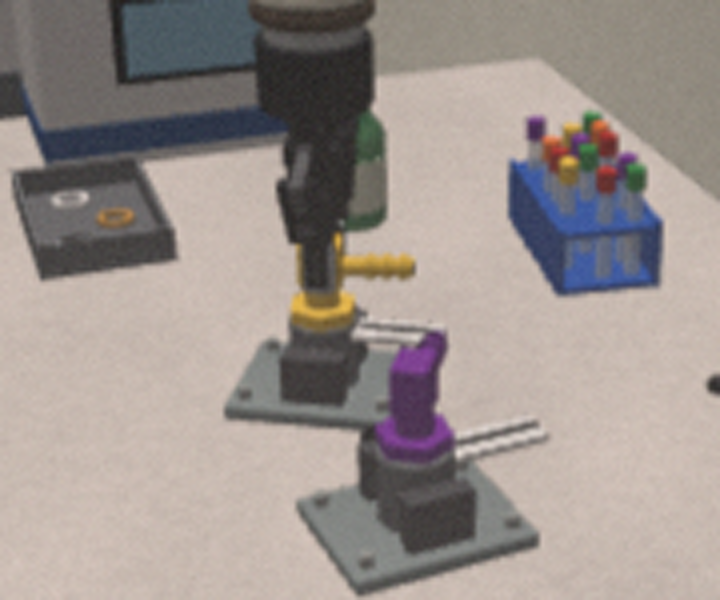

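```bash
python3 -m handwheel '[{"angular":[0,0,0],"xyz":[0,0,0],"gripper":0.5},{"angular":[0,0,0],"xyz":[0,0,0],"gripper":0.3},{"angular":[0,0,0],"xyz":[0,0,0],"gripper":0.3}]'
python3 - <<'E'
from cell import state,eyes
from h import *
import cv2
s=state(); M=R.from_rotvec(s['orientation']).as_matrix(); print(np.degrees(np.arctan2(M[1,0],M[0,0])),s['position'],s['ft_force'],s['moment'])
im=eyes.capture("wrist");cv2.imwrite("pics/w7.png",im)
cv2.imwrite("pics/w7z.png",np.clip(cv2.resize(im[180:390,195:365],None,fx=2.8,fy=2.8,interpolation=cv2.INTER_CUBIC)*1.5,0,255).astype('uint8'))
E
```

```text
t: 9.68
position: [529.6, 214.7, 84.1]
orientation: [-0.795, -3.039, -0.001]
ft_force: [-1.1, -0.1, 0.4]
grip_width: 0.7
150.67967433667945 [529.63249142 214.73610198  84.08711866] [-1.10599037 -0.13517684  0.35175291] [0.02856046 0.0246379  0.00828884]
```

View pics/w7z.png

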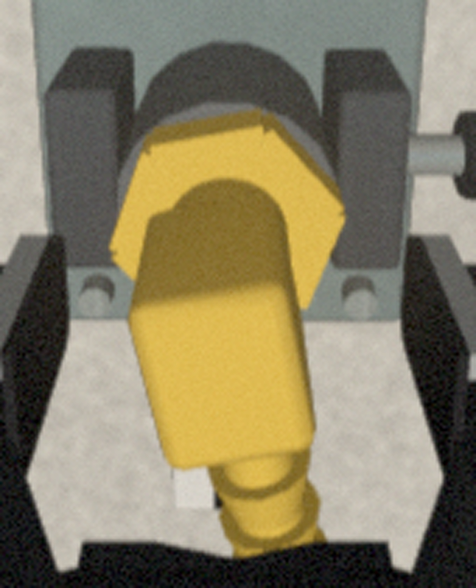

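```bash
python3 - <<'E'
from h import *
m=eyes.camera_model("wrist")
g=lambda x,y,z:at_z(0,(x+.5)/2.8-.5+195,(y+.5)/2.8-.5+180,z,m)
an=lambda d:(np.hypot(*d[:2]).round(1),np.degrees(np.arctan2(d[1],d[0])).round(1))
for n,a,b,z in [("hex front",(148,153),(267,130),71),("hex left",(113,250),(148,153),71),("hex right",(267,130),(343,213),71),
  ("blk front",(132,315),(298,283),119),("blk left",(176,466),(132,315),119),("blk right",(313,440),(298,283),119),("blk back",(176,466),(313,440),119)]:
    print(n,an(g(*b,z)-g(*a,z)))
c=np.mean([g(132,315,119),g(298,283,119),g(176,466,119),g(313,440,119)],0);print(c)
f=lambda x,y,z:at_z(0,x,y,z,m)
E
```

```text
hex front (np.float64(23.2), np.float64(72.4))
hex left (np.float64(22.2), np.float64(130.6))
hex right (np.float64(23.1), np.float64(11.6))
blk front (np.float64(23.9), np.float64(73.1))
blk left (np.float64(26.8), np.float64(162.8))
blk right (np.float64(26.8), np.float64(156.8))
blk back (np.float64(21.1), np.float64(73.7))
[528.49717742 215.74969853 119.        ]
```

View pics/w7.png

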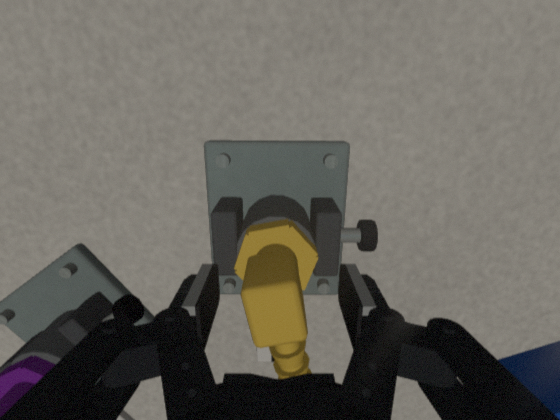

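```bash
python3 -m handwheel '[{"angular":[0,0,-5.5],"xyz":[0,0,-5],"gripper":0.3},{"angular":[0,0,-5.5],"xyz":[0,0,0],"gripper":0.3},{"angular":[0,0,0],"xyz":[0,0,0],"gripper":0.6},{"angular":[0,0,0],"xyz":[0,0,0],"gripper":1},{"angular":[0,0,0],"xyz":[0,0,0],"gripper":1},{"angular":[0,0,0],"xyz":[0,0,0],"gripper":1}]'
cat > st.py <<'E'
from cell import state,eyes
from h import *
import cv2,sys
s=state(); M=R.from_rotvec(s['orientation']).as_matrix(); print(np.degrees(np.arctan2(M[1,0],M[0,0])),s['position'].round(1),s['ft_force'].round(1),s['moment'].round(2),s['tau'][6])
if len(sys.argv)>1:
    im=eyes.capture("wrist");cv2.imwrite(f"pics/{sys.argv[1]}.png",np.clip(cv2.resize(im[180:390,195:365],None,fx=2.8,fy=2.8,interpolation=cv2.INTER_CUBIC)*1.5,0,255).astype('uint8'))
E
python3 st.py w8
```

```text
t: 10.48
position: [529.5, 213.6, 89.4]
orientation: [-0.502, -3.101, 0.003]
ft_force: [-2.8, -3.6, 6.2]
grip_width: 0.271
161.5990256938119 [529.5 213.6  89.4] [-2.8 -3.6  6.2] [-0.71  0.61  0.02] -0.012560281902551651
```

View pics/w8.png

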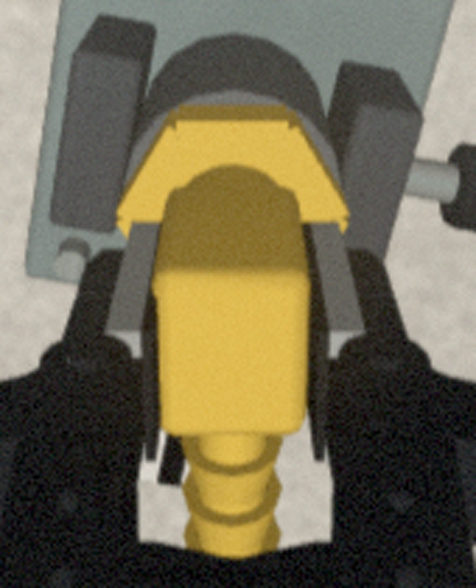

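```bash
python3 -m handwheel '[{"angular":[0,0,2],"xyz":[0,0,0],"gripper":1},{"angular":[0,0,2],"xyz":[0,0,0.1],"gripper":1},{"angular":[0,0,0],"xyz":[0,0,0],"gripper":1}]'; python3 st.py
python3 -m handwheel '[{"angular":[0,0,1],"xyz":[0,0,0],"gripper":1},{"angular":[0,0,1],"xyz":[0,0,0.1],"gripper":1},{"angular":[0,0,0],"xyz":[0,0,0],"gripper":1}]'; python3 st.py w9
```

```text
t: 10.9
position: [529.5, 213.6, 89.3]
orientation: [0.604, 3.082, -0.005]
ft_force: [-1.5, -5.2, 4.5]
grip_width: 0.269
157.81844010561434 [529.5 213.6  89.3] [-1.5 -5.2  4.5] [-0.87  0.35  1.41] -1.5366806834936142
t: 11.28
position: [529.8, 213.4, 89.3]
orientation: [0.656, 3.071, -0.005]
ft_force: [-0.3, -4.9, 6.4]
grip_width: 0.274
155.87581772363427 [529.8 213.4  89.3] [-0.3 -4.9  6.4] [-1.05  0.35  1.74] -1.8206702917814255
```

View pics/w9.png

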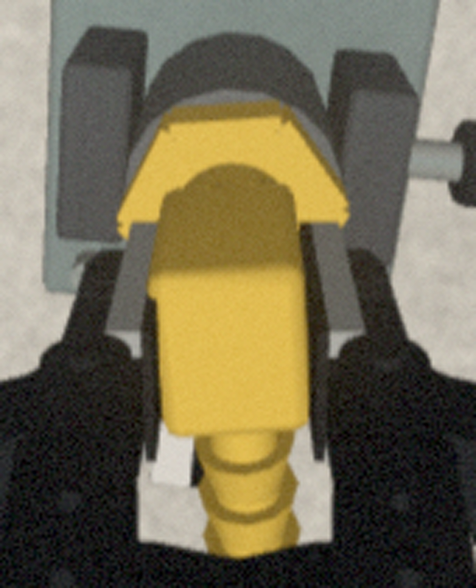

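```bash
python3 - <<'E'
from h import *
m=eyes.camera_model("wrist")
g=lambda x,y,z:at_z(0,(x+.5)/2.8-.5+195,(y+.5)/2.8-.5+180,z,m)
an=lambda d:(np.hypot(*d[:2]).round(1),np.degrees(np.arctan2(d[1],d[0])).round(1))
for n,a,b,z in [("hex front",(165,132),(287,117),71),("hex left",(120,222),(165,132),71),("hex right",(287,117),(347,212),71),
  ("blk front",(155,293),(302,270),119),("blk left",(175,432),(155,293),119),("blk right",(308,420),(302,270),119),("base left",(57,0),(45,285),8)]:
    print(n,an(g(*b,z)-g(*a,z)))
print(g(233,495,99),g(233,355,119))
for z in (60,71,85,89): print(z,[(proj(0,[529.5+s*12*np.sin(np.radians(24)),213.6+s*12*np.cos(np.radians(24)),z],m)-[195,180])*2.8 for s in(-1,1)])
E
```

```text
hex front (np.float64(24.1), np.float64(73.4))
hex left (np.float64(21.9), np.float64(129.7))
hex right (np.float64(24.0), np.float64(7.3))
blk front (np.float64(21.8), np.float64(76.0))
blk left (np.float64(24.9), np.float64(161.4))
blk right (np.float64(26.4), np.float64(159.3))
base left (np.float64(85.0), np.float64(-30.2))
[569.71504608 196.3756535   99.        ] [528.4675383  214.97794527 119.        ]
60 [array([173.44044438, 194.13792212]), array([285.08348971, 193.976341  ])]
71 [array([169.80968804, 217.54471192]), array([287.97619436, 217.38224349])]
85 [array([164.52588128, 251.60840084]), array([292.18612974, 251.44632859])]
89 [array([162.85664386, 262.36965437]), array([293.51616574, 262.20812309])]
```

```bash
python3 - <<'E'
from h import *
from cell import state
m=eyes.camera_model("wrist"); s=state(); M=R.from_rotvec(s['orientation']).as_matrix(); p=s['position']
for z in (-15,-10,-5,0,5,10): 
  q=lambda x,y:((proj(0,p+M@np.array([x,y,-z]),m)-[195,180])*2.8).round(0)
  print(z,q(11,-12),q(11,12),q(11,-20))
E
```

```text
-15 [167. 176.] [289. 176.] [126. 176.]
-10 [165. 187.] [291. 187.] [123. 187.]
-5 [163. 198.] [293. 198.] [120. 198.]
0 [161. 211.] [294. 210.] [116. 211.]
5 [158. 223.] [296. 223.] [112. 223.]
10 [156. 237.] [298. 237.] [109. 237.]
```

```bash
python3 -m handwheel '[{"angular":[0,0,-4],"xyz":[0,0,0],"gripper":1},{"angular":[0,0,-4],"xyz":[0,0,-0.1],"gripper":1},{"angular":[0,0,-4],"xyz":[0,0,-0.1],"gripper":1},{"angular":[0,0,0],"xyz":[0,0,0],"gripper":1},{"angular":[0,0,0],"xyz":[0,0,0],"gripper":1}]'; python3 st.py w10
```

```text
t: 11.95
position: [529.7, 213.5, 89.6]
orientation: [-0.339, -3.123, 0.003]
ft_force: [-4.0, -3.5, 6.4]
grip_width: 0.273
167.59316793233208 [529.7 213.5  89.6] [-4.  -3.5  6.4] [-0.78  0.55 -0.01] -0.00435008158092387
```

View pics/w10.png

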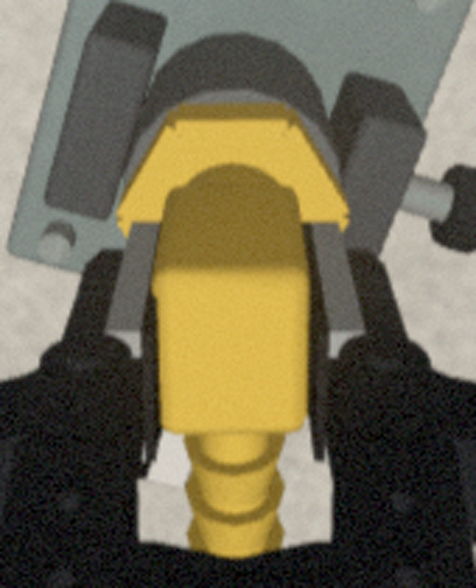

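```bash
python3 -m handwheel '[{"angular":[0,0,3],"xyz":[0,0,0.1],"gripper":1},{"angular":[0,0,0],"xyz":[0,0,0],"gripper":1}]'; python3 st.py
python3 -m handwheel '[{"angular":[0,0,3],"xyz":[0,0,0.1],"gripper":1},{"angular":[0,0,0],"xyz":[0,0,0],"gripper":1}]'; python3 st.py
python3 -m handwheel '[{"angular":[0,0,2],"xyz":[0,0,0.1],"gripper":1},{"angular":[0,0,0],"xyz":[0,0,0],"gripper":1}]'; python3 st.py
```

```text
t: 12.25
position: [529.7, 213.5, 89.4]
orientation: [0.421, 3.113, -0.004]
ft_force: [-2.2, -4.2, 6.5]
grip_width: 0.269
164.5811495244851 [529.7 213.5  89.4] [-2.2 -4.2  6.5] [-0.81  0.54  0.05] -0.22866583429276943
t: 12.5
position: [529.7, 213.4, 89.4]
orientation: [0.503, 3.101, -0.004]
ft_force: [-2.3, -4.9, 6.3]
grip_width: 0.27
161.57932066846678 [529.7 213.4  89.4] [-2.3 -4.9  6.3] [-0.79  0.59  0.05] -0.22935309447348118
t: 12.75
position: [529.8, 213.5, 89.3]
orientation: [0.554, 3.092, -0.004]
ft_force: [-2.3, -3.7, 8.3]
grip_width: 0.264
159.6657825844655 [529.8 213.5  89.3] [-2.3 -3.7  8.3] [-0.89  0.51  0.59] -0.6711430661380291
```

```bash
python3 - <<'E'
from cell import eyes
import cv2
im=eyes.capture("side"); cv2.imwrite("pics/s11.png",cv2.resize(im[165:230,205:300],None,fx=8,fy=8,interpolation=cv2.INTER_CUBIC))
E
```

```text
(no output)
```

View pics/s11.png

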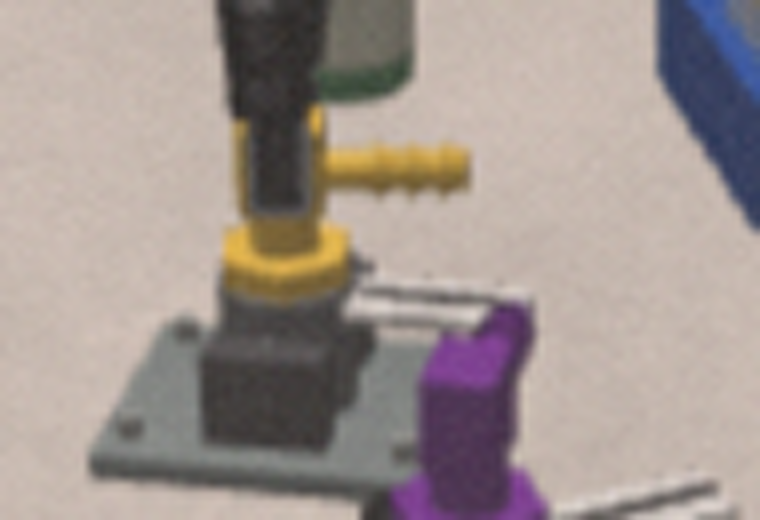

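```bash
python3 -m handwheel '[{"angular":[0,0,0],"xyz":[0,0,-1.5],"gripper":1},{"angular":[0,0,0],"xyz":[0,0,0],"gripper":1}]'; python3 st.py
python3 -m handwheel '[{"angular":[0,0,2],"xyz":[0,0,-1],"gripper":1},{"angular":[0,0,2],"xyz":[0,0,0],"gripper":1},{"angular":[0,0,0],"xyz":[0,0,0],"gripper":1}]'; python3 st.py w12
```

```text
t: 13.05
position: [529.7, 213.4, 89.6]
orientation: [-0.554, -3.092, 0.003]
ft_force: [0.2, -2.2, -4.8]
grip_width: 0.271
159.67192014587536 [529.7 213.4  89.6] [ 0.2 -2.2 -4.8] [-0.57 -0.18  0.54] -0.5386541225016117
t: 13.42
position: [529.6, 213.4, 90.0]
orientation: [-0.66, -3.071, 0.003]
ft_force: [4.2, -1.7, -22.7]
grip_width: 0.27
155.73177864621445 [529.6 213.4  90. ] [  4.2  -1.7 -22.7] [-0.43 -1.28  1.83] -1.949581727385521
```

View pics/w12.png

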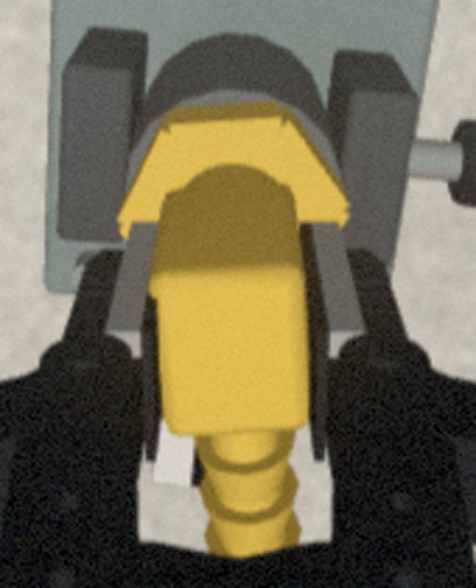

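```bash
python3 - <<'E'
from h import *
from cell import state
# reconstruct w7 camera: same hand-eye, tool pose at w7
m=eyes.camera_model("wrist"); s=state(); T=R.from_rotvec(s['orientation']); p=s['position']
rel=T.inv().apply(m['position']-p); rr=T.inv()*R.from_rotvec(m['attitude'])
T7=R.from_euler('z',150.68,degrees=True)*R.from_rotvec([np.pi,0,0]); p7=np.array([529.63,214.74,84.09])
m7=dict(mtx=m['mtx'],position=p7+T7.apply(rel),attitude=(T7*rr).as_rotvec())
print(rel)
pix=lambda x,y:((x+.5)/2.8-.5+195,(y+.5)/2.8-.5+180)
loc=lambda x,y,z:T7.inv().apply(at_z(0,*pix(x,y),z,m7)-[529,214.3,0])[:2].round(1)
print("foot L",loc(75,48,8),loc(133,55,8),"R",loc(338,50,8),loc(385,50,8))
for z in (30,35,40,45,50,55,60): print(z,"L",loc(47,92,z),loc(133,90,z),loc(50,265,z),"R",loc(343,88,z),loc(410,92,z),loc(405,268,z))
print("hex",[loc(*q,71) for q in((113,250),(148,153),(267,130),(343,213))])
E
```

```text
[  81.59436955    1.04578374 -142.63324799]
foot L [ 19.7 -39.4] [ 17.8 -24.4] R [19.1 28.6] [19.1 40.8]
30 L [ 15.1 -42.5] [ 15.6 -22.1] [-31.1 -44.9] R [16.  27.4] [15.  43.3] [-32.  45.]
35 L [ 16.8 -41.3] [ 17.3 -21.5] [-28.2 -43.7] R [17.7 26.8] [16.7 42.3] [-29.1  43.9]
40 L [ 18.5 -40.2] [ 18.9 -20.9] [-25.4 -42.5] R [19.4 26.1] [18.4 41.2] [-26.3  42.8]
45 L [ 20.1 -39.1] [ 20.6 -20.3] [-22.5 -41.3] R [21.  25.5] [20.1 40.1] [-23.4  41.7]
50 L [ 21.8 -38. ] [ 22.3 -19.7] [-19.6 -40.1] R [22.7 24.8] [21.8 39.1] [-20.5  40.6]
55 L [ 23.5 -36.9] [ 23.9 -19.1] [-16.8 -38.9] R [24.3 24.2] [23.4 38. ] [-17.6  39.5]
60 L [ 25.2 -35.7] [ 25.6 -18.5] [-13.9 -37.8] R [26.  23.5] [25.1 37. ] [-14.7  38.4]
hex [array([ -4.3, -22.4]), array([ 16.6, -14.8]), array([21.2,  8. ]), array([ 3.8, 23.1])]
```

```bash
python3 - <<'E'
from cell import eyes
import cv2,numpy as np
im=eyes.capture("wrist"); cv2.imwrite("pics/w12n.png",im)
def z(f): return np.clip(cv2.resize(cv2.imread(f)[205:285,225:330],None,fx=7,fy=7,interpolation=cv2.INTER_CUBIC)*1.5,0,255).astype('uint8')
for n,o in(("w5","z5"),("w6","z6"),("w12n","z12")):
    cv2.imwrite(f"pics/{o}.png",z(f"pics/{n}.png"))
E
```

```text
(no output)
```

View pics/z5.png

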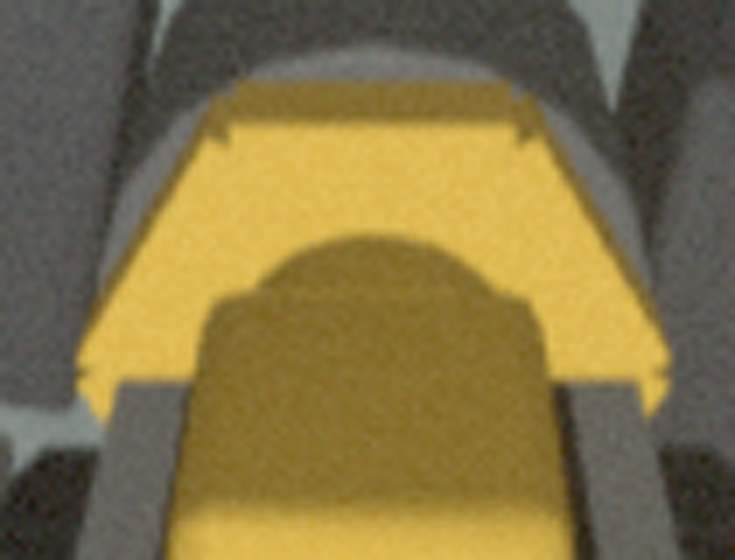

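View pics/z6.png

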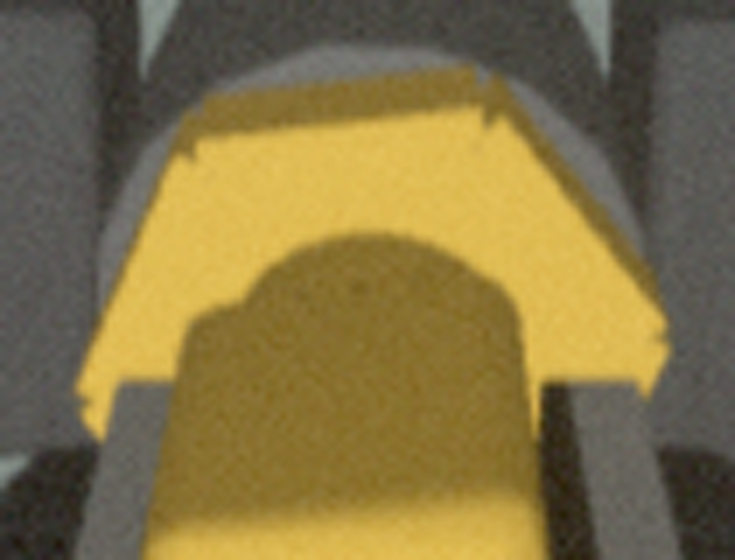

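View pics/z12.png

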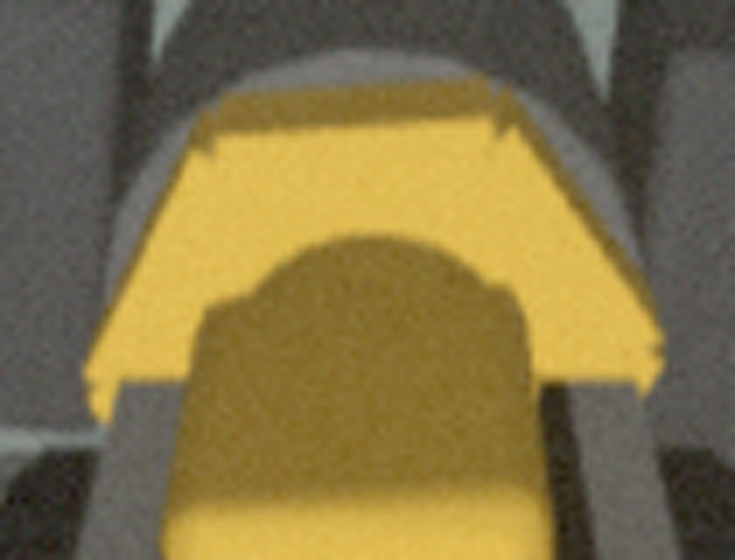

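```bash
python3 -m handwheel '[{"angular":[0,0,0],"xyz":[0,0,2.5],"gripper":0.4},{"angular":[0,0,0],"xyz":[0,0,0],"gripper":0.2},{"angular":[0,0,0],"xyz":[0,0,-40],"gripper":0.2},{"angular":[0,0,0],"xyz":[0,0,-50],"gripper":0.1},{"angular":[0,0,0],"xyz":[10,0,-40],"gripper":0},{"angular":[0,0,0],"xyz":[0,0,0],"gripper":0},{"angular":[0,0,0],"xyz":[0,0,0],"gripper":0}]'; python3 - <<'E'
from cell import eyes
import cv2,pickle
m=eyes.camera_model("wrist");im=eyes.capture("wrist"); cv2.imwrite("pics/w13.png",im);pickle.dump(m,open("w13.pkl","wb"))
cv2.imwrite("pics/w13z.png",cv2.resize(im[110:310,180:370],None,fx=3,fy=3,interpolation=cv2.INTER_CUBIC))
E
python3 st.py
```

```text
t: 14.4
position: [521.0, 219.0, 219.6]
orientation: [0.662, 3.07, 0.001]
ft_force: [0.3, 1.4, -0.7]
grip_width: 1.001
155.66035014709684 [520.8 218.5 218.7] [-0.3  0.6  0.5] [ 0.03  0.03 -0.01] -0.006613453442696482
```

View pics/w13.png

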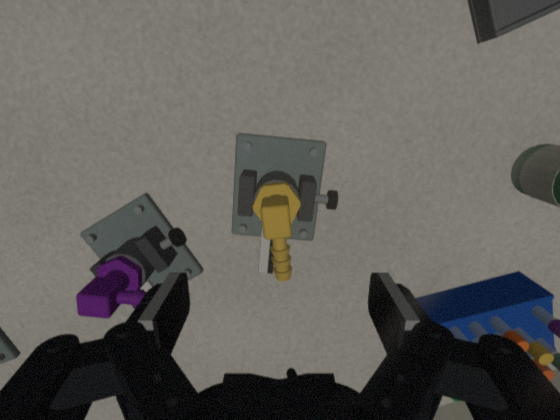

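View pics/w13z.png

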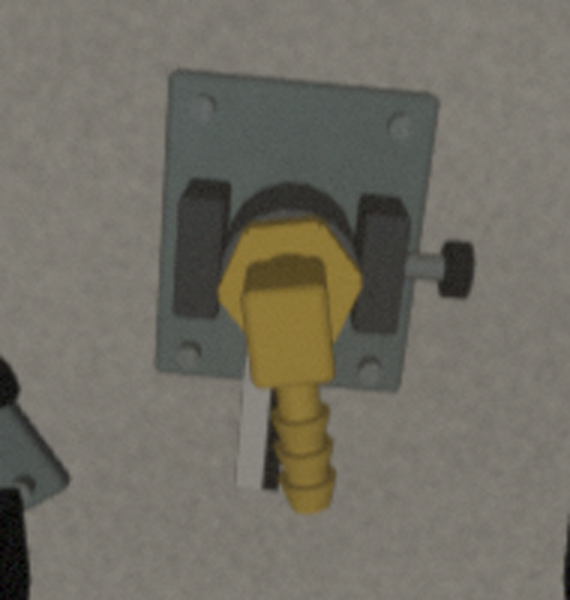

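```bash
python3 - <<'E'
from h import *
import pickle
m=pickle.load(open("w13.pkl","rb"))
g=lambda x,y,z:at_z(0,(x+.5)/3-.5+180,(y+.5)/3-.5+110,z,m)
an=lambda d:(np.hypot(*d[:2]).round(1),np.degrees(np.arctan2(d[1],d[0])).round(1))
cs=[g(244,292,119),g(327,290,119),g(333,378,119),g(256,386,119)]; cen=np.mean(cs,0)
tip=g(308,508,99); print(cen,tip,an(tip-cen))
for a,b in zip(cs,cs[1:]+cs[:1]): print("blk",an(b-a))
out=g(270,488,56); print("out",out,an(out-cen), an(out-np.array([529,214,0])))
b=[g(172,72,8),g(437,95,8),g(398,390,8),g(157,372,8)]
for a,c in zip(b,b[1:]+b[:1]): print("base",an(c-a))
print(an(tip-np.array([529,214,0])))
h=[g(219,290,71),g(243,230,71),g(323,222,71),g(360,283,71)]
print("hex diag",an(h[3]-h[0]),an(h[2]-h[1]),np.mean([h[0],h[3]],0))
ce=g(244,386,56);print("tab left edge",an(g(237,488,56)-g(246,385,56)))
E
```

```text
[528.73613422 214.95762756 119.        ] [590.47043897 193.0057432   99.        ] (np.float64(65.5), np.float64(-19.6))
blk (np.float64(22.5), np.float64(67.1))
blk (np.float64(25.9), np.float64(-20.1))
blk (np.float64(21.7), np.float64(-108.0))
blk (np.float64(27.8), np.float64(161.6))
out [600.56395653 173.83787857  56.        ] (np.float64(82.8), np.float64(-29.8)) (np.float64(82.1), np.float64(-29.3))
base (np.float64(97.8), np.float64(60.8))
base (np.float64(118.8), np.float64(-29.4))
base (np.float64(98.5), np.float64(-119.0))
base (np.float64(119.1), np.float64(150.3))
(np.float64(65.0), np.float64(-18.9))
hex diag (np.float64(45.7), np.float64(68.6)) (np.float64(25.5), np.float64(71.5)) [528.8568463  214.43154321  71.        ]
tab left edge (np.float64(41.2), np.float64(-29.9))
```

```bash
python3 -m handwheel '[{"angular":[0,0,0],"xyz":[-9.4,-0.4,0],"gripper":0},{"angular":[0,0,-5.4],"xyz":[0,0,30],"gripper":0},{"angular":[0,0,0],"xyz":[0,0,40],"gripper":0.1},{"angular":[0,0,0],"xyz":[0,0,40],"gripper":0.3},{"angular":[0,0,0],"xyz":[0,0,21],"gripper":0.5},{"angular":[0,0,0],"xyz":[0,0,0],"gripper":0.7},{"angular":[0,0,0],"xyz":[0,0,0],"gripper":1},{"angular":[0,0,0],"xyz":[0,0,0],"gripper":1},{"angular":[0,0,0],"xyz":[0,0,0],"gripper":1}]'; python3 st.py
python3 -m handwheel '[{"angular":[0,0,5],"xyz":[0,0,0.1],"gripper":1},{"angular":[0,0,6],"xyz":[0,0,0.2],"gripper":1},{"angular":[0,0,2],"xyz":[0,0,0],"gripper":1},{"angular":[0,0,0],"xyz":[0,0,0],"gripper":1}]'; python3 st.py w14
```

```text
t: 15.58
position: [528.6, 213.8, 87.5]
orientation: [-0.516, -3.098, 0.001]
ft_force: [-1.6, 0.4, -15.3]
grip_width: 0.27
161.08914183871065 [528.6 213.8  87.5] [ -1.6   0.4 -15.3] [0.2  0.25 0.14] -0.1568122347816825
t: 16.08
position: [529.0, 213.7, 87.4]
orientation: [0.854, 3.022, -0.003]
ft_force: [1.1, -3.9, -14.1]
grip_width: 0.275
148.42853791336753 [529.  213.7  87.4] [  1.1  -3.9 -14.1] [-0.83 -0.32  3.81] -3.9247186481952667
```

View pics/w14.png

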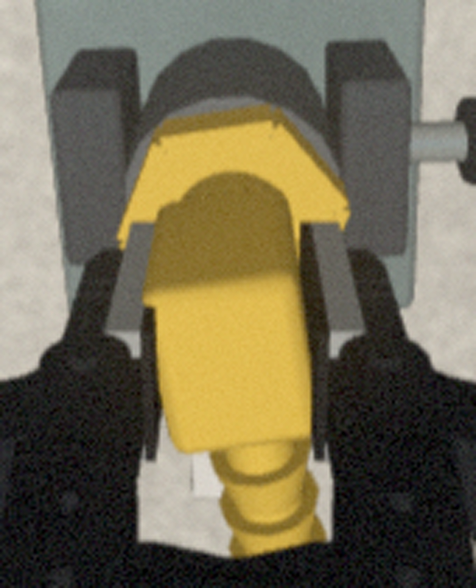

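```bash
python3 -m handwheel '[{"angular":[0,0,0],"xyz":[0,0,0],"gripper":0.4},{"angular":[0,0,0],"xyz":[0,0,0],"gripper":0.3},{"angular":[0,0,-6.3],"xyz":[0,0,-25],"gripper":0.3},{"angular":[0,0,-6.3],"xyz":[0,0,-25],"gripper":0.3},{"angular":[0,0,0],"xyz":[-22,17,0],"gripper":0.8},{"angular":[0,0,0],"xyz":[-23,18,0],"gripper":1},{"angular":[0,0,0],"xyz":[0,0,0],"gripper":1},{"angular":[0,0,0],"xyz":[0,0,25],"gripper":1},{"angular":[0,0,0],"xyz":[0,0,25],"gripper":1},{"angular":[0,0,0],"xyz":[0,0,0],"gripper":1}]'; python3 st.py; python3 - <<'E'
from cell import eyes
import cv2,pickle
im=eyes.capture("wrist"); cv2.imwrite("pics/w15.png",im)
E
```

```text
t: 17.38
position: [581.0, 230.9, 84.2]
orientation: [-0.526, -3.093, 0.005]
ft_force: [0.0, 0.0, -0.5]
grip_width: -0.003
160.68966120702618 [581.  230.9  84.2] [ 0.   0.  -0.5] [ 0.03  0.02 -0.03] -0.1077296189032495
```

View pics/w15.png

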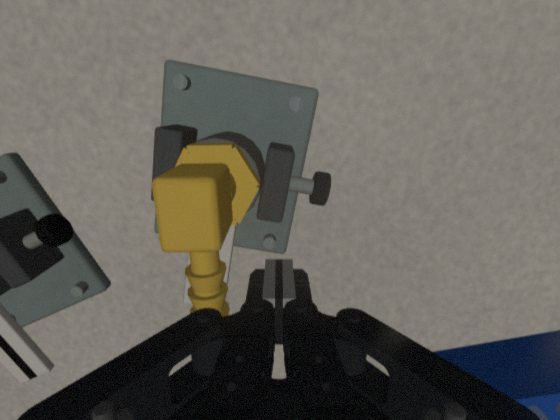

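```bash
python3 -m handwheel '[{"angular":[0,0,0],"xyz":[0,-8,0],"gripper":1},{"angular":[0,0,0],"xyz":[0,-4,0],"gripper":1},{"angular":[0,0,0],"xyz":[0,0,0],"gripper":1}]'; python3 st.py
python3 -m handwheel '[{"angular":[0,0,0],"xyz":[0,-3,0],"gripper":1},{"angular":[0,0,0],"xyz":[0,0,0],"gripper":1}]'; python3 st.py
python3 -m handwheel '[{"angular":[0,0,0],"xyz":[0,-2,0],"gripper":1},{"angular":[0,0,0],"xyz":[0,0,0],"gripper":1}]'; python3 st.py
```

```text
t: 17.8
position: [579.7, 220.4, 88.2]
orientation: [0.528, 3.096, -0.0]
ft_force: [0.3, -0.6, -1.1]
grip_width: -0.002
160.63093777451928 [579.7 220.4  88.2] [ 0.3 -0.6 -1.1] [ 0.03 -0.03  0.06] 0.015962360193952918
t: 18.05
position: [578.4, 218.2, 87.8]
orientation: [0.527, 3.097, 0.0]
ft_force: [0.2, -0.7, 0.5]
grip_width: 0.001
160.67633968250396 [578.4 218.2  87.8] [ 0.2 -0.7  0.5] [0.02 0.02 0.01] 0.010714774543885142
t: 18.3
position: [578.0, 217.5, 88.0]
orientation: [0.526, 3.096, 0.003]
ft_force: [1.1, 3.2, -0.4]
grip_width: 0.001
160.717128778047 [578.  217.5  88. ] [ 1.1  3.2 -0.4] [ 0.63 -0.37  0.  ] -0.007336480775848031
```

```bash
python3 -m handwheel '[{"angular":[0,0,0],"xyz":[0,-2,0],"gripper":1},{"angular":[0,0,0],"xyz":[0,0,0],"gripper":1}]'; python3 st.py
python3 -m handwheel '[{"angular":[0,0,0],"xyz":[0,-2,0],"gripper":1},{"angular":[0,0,0],"xyz":[0,0,0],"gripper":1}]'; python3 st.py
```

```text
t: 18.55
position: [577.7, 217.0, 88.3]
orientation: [0.525, 3.096, 0.007]
ft_force: [3.5, 6.7, -2.2]
grip_width: 0.0
160.75243230554042 [577.7 217.   88.3] [ 3.5  6.7 -2.2] [ 1.39 -0.74  0.02] -0.011419024667702615
t: 18.8
position: [577.4, 216.5, 88.6]
orientation: [0.524, 3.095, 0.011]
ft_force: [4.9, 8.9, -3.3]
grip_width: 0.001
160.7885027094162 [577.4 216.5  88.6] [ 4.9  8.9 -3.3] [ 2.01 -1.03  0.03] -0.013428994570858777
```

```bash
python3 -m handwheel '[{"angular":[0,0,0],"xyz":[0,-2,0],"gripper":1},{"angular":[0,0,0],"xyz":[0,-2,0],"gripper":1},{"angular":[0,0,0],"xyz":[0,0,0],"gripper":1}]'; python3 st.py; python3 - <<'E'
from cell import eyes
import cv2,pickle
im=eyes.capture("wrist"); cv2.imwrite("pics/w16.png",im)
im=eyes.capture("side"); cv2.imwrite("pics/s16.png",cv2.resize(im[150:240,190:310],None,fx=6.5,fy=6.5,interpolation=cv2.INTER_CUBIC))
E
```

```text
t: 19.18
position: [576.8, 215.5, 89.1]
orientation: [0.522, 3.094, 0.02]
ft_force: [7.7, 14.8, -6.7]
grip_width: -0.004
160.86536375263717 [576.8 215.5  89.1] [ 7.7 14.8 -6.7] [ 3.2  -1.56  0.02] -0.015906842309050262
```

View pics/w16.png

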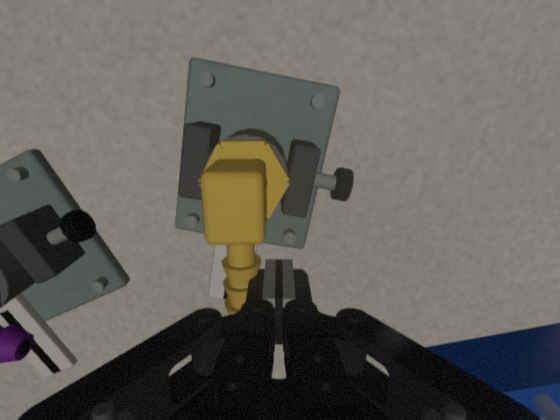

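View pics/s16.png

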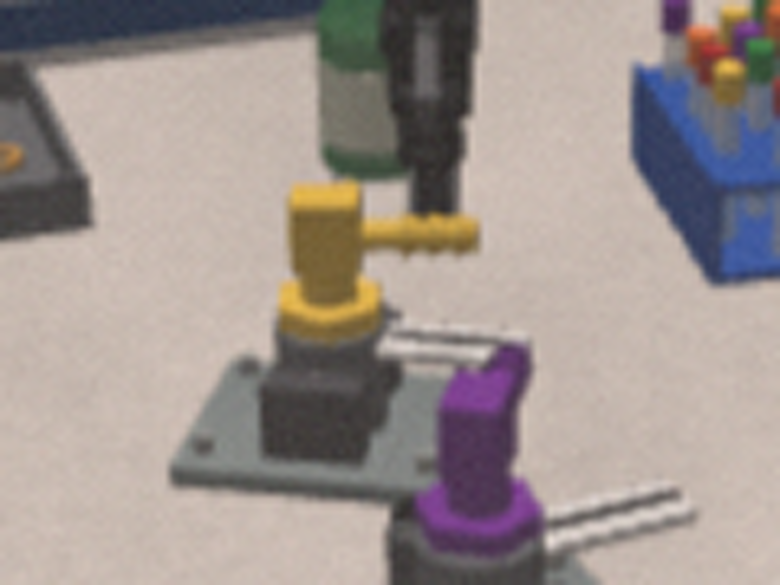

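```bash
python3 - <<'E'
import cv2,numpy as np
cv2.imwrite("pics/z16.png",np.clip(cv2.resize(cv2.imread("pics/w16.png")[125:300,185:305],None,fx=4.5,fy=3.4,interpolation=cv2.INTER_CUBIC)*1.4,0,255).astype('uint8'))
E
```

```text
(no output)
```

View pics/z16.png

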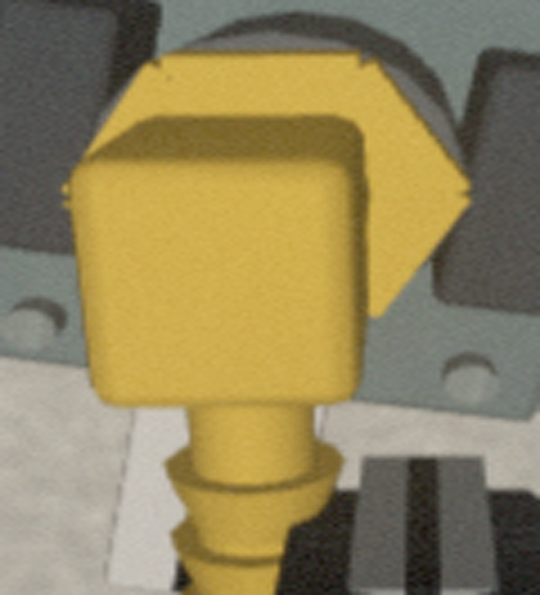

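```bash
python3 - <<'E'
from h import *
n=np.array([np.sin(np.radians(29.5)),np.cos(np.radians(29.5))])
for d in (50,60,68):
  for z in (25,35): print(d,z,(proj("side",[529+n[0]*d,214.3+n[1]*d,z])-[190,150])*6.5)
E
```

```text
50 25 [352.0508919 332.8273244]
50 35 [351.30094911 312.73579297]
60 25 [357.1939807  322.72836011]
60 35 [356.46867204 302.74001413]
68 25 [361.25688463 314.75044582]
68 35 [360.55084228 294.84398882]
```

```bash
python3 -m handwheel '[{"angular":[0,0,0],"xyz":[0,12,0],"gripper":1},{"angular":[0,0,0],"xyz":[0,0,-25],"gripper":0.6},{"angular":[0,0,0],"xyz":[0,0,-28],"gripper":0.3},{"angular":[0,0,0],"xyz":[22,-10,0],"gripper":0.3},{"angular":[0,0,0],"xyz":[22,-10,0],"gripper":0.3},{"angular":[0,0,0],"xyz":[0,0,0],"gripper":0.3}]'; python3 st.py;  python3 - <<'E'
from cell import eyes
import cv2
im=eyes.capture("wrist"); cv2.imwrite("pics/w17.png",im)
E
```

```text
t: 20.02
position: [529.7, 214.9, 141.8]
orientation: [0.525, 3.097, -0.004]
ft_force: [0.7, 0.7, -0.3]
grip_width: 0.697
160.75738002263117 [529.7 214.9 141.8] [ 0.7  0.7 -0.3] [ 0.02 -0.   -0.04] -0.1342646637931466
```

View pics/w17.png

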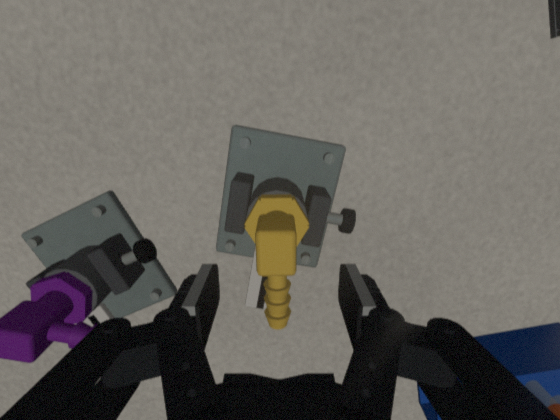

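```bash
python3 -m handwheel '[{"angular":[0,0,0],"xyz":[0,0,27],"gripper":0.3},{"angular":[0,0,0],"xyz":[0,0,27],"gripper":0.4},{"angular":[0,0,0],"xyz":[0,0,0],"gripper":0.7},{"angular":[0,0,0],"xyz":[0,0,0],"gripper":1},{"angular":[0,0,0],"xyz":[0,0,0],"gripper":1},{"angular":[0,0,0],"xyz":[0,0,0],"gripper":1},{"angular":[0,0,-8],"xyz":[0,0,-0.2],"gripper":1},{"angular":[0,0,-8],"xyz":[0,0,-0.2],"gripper":1},{"angular":[0,0,0],"xyz":[0,0,0],"gripper":1}]'; python3 st.py
python3 -m handwheel '[{"angular":[0,0,10],"xyz":[0,0,0.3],"gripper":1},{"angular":[0,0,10],"xyz":[0,0,0.3],"gripper":1},{"angular":[0,0,10],"xyz":[0,0,0.2],"gripper":1},{"angular":[0,0,4],"xyz":[0,0,0],"gripper":1},{"angular":[0,0,0],"xyz":[0,0,0],"gripper":1}]'; python3 st.py w18
```

```text
t: 21.2
position: [530.5, 213.9, 87.6]
orientation: [-0.091, -3.139, 0.005]
ft_force: [-2.7, -4.8, 0.1]
grip_width: 0.274
176.69380753401137 [530.5 213.9  87.6] [-2.7 -4.8  0.1] [-0.88  0.76  0.16] 0.3099704906344414
t: 21.82
position: [532.2, 212.2, 87.1]
orientation: [0.993, 2.974, -0.011]
ft_force: [2.0, -8.9, 0.3]
grip_width: 0.278
143.07939288233328 [532.2 212.2  87.1] [ 2.  -8.9  0.3] [-2.04 -0.34  3.43] -3.6504676938056946
```

View pics/w18.png

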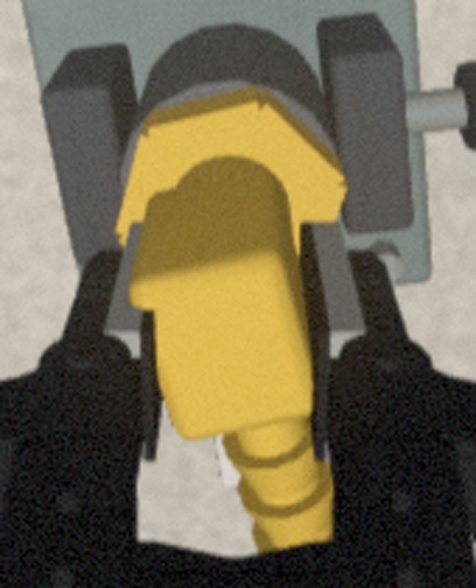

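```bash
python3 - <<'E'
from h import *
from cell import state
m=eyes.camera_model("wrist"); s=state(); T=R.from_rotvec(s['orientation']); p=s['position']
rel=T.inv().apply(m['position']-p); rr=T.inv()*R.from_rotvec(m['attitude'])
T5=R.from_euler('z',161.42,degrees=True)*R.from_rotvec([np.pi,0,0]); p5=np.array([531.1,212.85,85.56])
m5=dict(mtx=m['mtx'],position=p5+T5.apply(rel),attitude=(T5*rr).as_rotvec())
for z in (75,73,71,69,67,65,63,61,59,57):
    P=np.array([529,214.3,z])+T5.apply([19.9,0,0])
    print(z,((proj(0,P,m5)-[225,205])*7).round(0))
E
```

```text
75 [369. 154.]
73 [369. 144.]
71 [370. 135.]
69 [370. 126.]
67 [370. 117.]
65 [370. 108.]
63 [370.  99.]
61 [370.  91.]
59 [370.  83.]
57 [370.  75.]
```

```bash
python3 -m handwheel '[{"angular":[0,0,-10],"xyz":[0,0,0],"gripper":1},{"angular":[0,0,-10],"xyz":[0,0,-0.2],"gripper":1},{"angular":[0,0,-10],"xyz":[0,0,-0.3],"gripper":1},{"angular":[0,0,-10],"xyz":[0,0,-0.3],"gripper":1},{"angular":[0,0,-10],"xyz":[0,0,-0.4],"gripper":1},{"angular":[0,0,-10],"xyz":[0,0,-0.3],"gripper":1},{"angular":[0,0,-8],"xyz":[0,0,-0.3],"gripper":1},{"angular":[0,0,0],"xyz":[0,0,0],"gripper":1},{"angular":[0,0,0],"xyz":[0,0,0],"gripper":1}]'; python3 st.py w19
```

```text
t: 23.0
position: [533.1, 215.8, 88.9]
orientation: [-0.824, 3.028, -0.0]
ft_force: [5.9, 1.0, -7.4]
grip_width: 0.273
-149.55316851302456 [533.1 215.8  88.9] [ 5.9  1.  -7.4] [ 0.39 -1.44  0.22] -0.2015780657529831
```

View pics/w19.png

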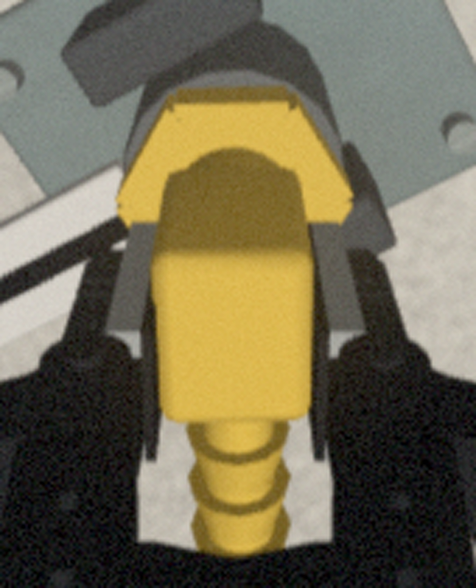

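```bash
python3 -m handwheel '[{"angular":[0,0,8],"xyz":[3,0,0.3],"gripper":1},{"angular":[0,0,8],"xyz":[0,0,0.3],"gripper":1},{"angular":[0,0,8],"xyz":[0,0,0.3],"gripper":1},{"angular":[0,0,8],"xyz":[0,0,0.2],"gripper":1},{"angular":[0,0,8],"xyz":[0,0,0.3],"gripper":1},{"angular":[0,0,8],"xyz":[0,0,0.2],"gripper":1},{"angular":[0,0,8],"xyz":[0,0,0.2],"gripper":1},{"angular":[0,0,0],"xyz":[0,0,0],"gripper":1}]'; python3 st.py w20
```

```text
t: 24.05
position: [532.5, 211.8, 87.3]
orientation: [0.691, 3.056, -0.003]
ft_force: [10.8, -4.8, -7.7]
grip_width: 0.276
154.51541435817902 [532.5 211.8  87.3] [10.8 -4.8 -7.7] [-0.93 -2.39  1.67] -2.2454573214054108
```

View pics/w20.png

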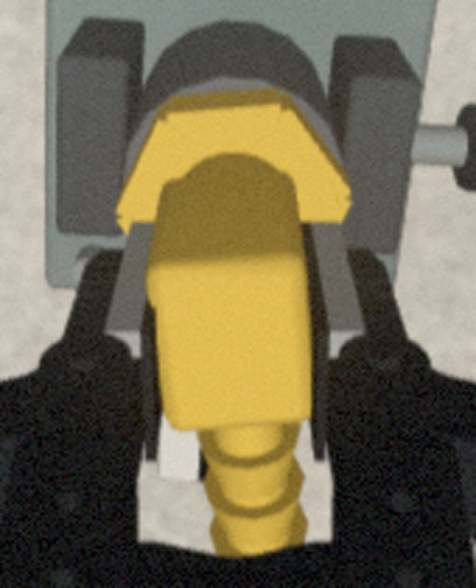

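```bash
python3 -m handwheel '[{"angular":[0,0,2],"xyz":[0,0,2],"gripper":1},{"angular":[0,0,2],"xyz":[0,0,2],"gripper":1},{"angular":[0,0,0],"xyz":[0,0,0],"gripper":1}]'; python3 st.py w21
```

```text
t: 24.48
position: [532.7, 211.8, 86.7]
orientation: [0.79, 3.029, -0.007]
ft_force: [2.6, -12.0, 21.6]
grip_width: 0.271
150.77345297641216 [532.7 211.8  86.7] [  2.6 -12.   21.6] [-2.72 -0.51  2.9 ] -3.0807117372751236
```

View pics/w21.png

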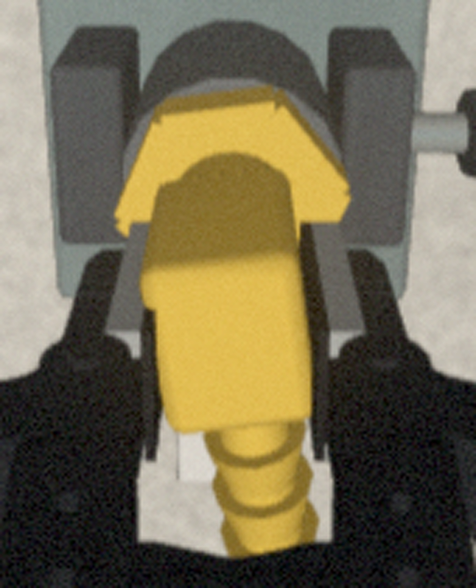

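```bash
python3 -m handwheel '[{"angular":[0,0,-5],"xyz":[0,0,-4],"gripper":1},{"angular":[0,0,-4.5],"xyz":[0,0,0],"gripper":1},{"angular":[0,0,0],"xyz":[0,0,0],"gripper":0.5},{"angular":[0,0,0],"xyz":[0,0,0],"gripper":0.2},{"angular":[0,0,0],"xyz":[0,0,0],"gripper":0},{"angular":[0,0,0],"xyz":[0,0,-45],"gripper":0},{"angular":[0,0,0],"xyz":[0,0,-50],"gripper":0},{"angular":[0,0,0],"xyz":[50,0,-40],"gripper":0},{"angular":[0,0,0],"xyz":[55,0,0],"gripper":0},{"angular":[0,0,0],"xyz":[55,0,0],"gripper":0}]'
python3 -m handwheel '[{"angular":[0,0,0],"xyz":[0,20,-40],"gripper":0},{"angular":[0,0,0],"xyz":[0,40,-30],"gripper":0},{"angular":[0,0,0],"xyz":[0,0,0],"gripper":0}]'
python3 - <<'E'
from cell import eyes
import cv2
im=eyes.capture("top"); cv2.imwrite("pics/t22.png",im); cv2.imwrite("pics/t22z.png",cv2.resize(im[195:285,150:310],None,fx=5,fy=5,interpolation=cv2.INTER_CUBIC))
E
```

```text
t: 25.78
position: [377.1, 269.1, 220.9]
orientation: [0.541, 3.094, 0.001]
ft_force: [0.3, 0.9, 0.7]
grip_width: 1.006
t: 26.15
position: [399.1, 328.7, 293.1]
orientation: [0.536, 3.093, 0.008]
ft_force: [-0.2, 0.1, -0.4]
grip_width: 1.003
```

View pics/t22.png

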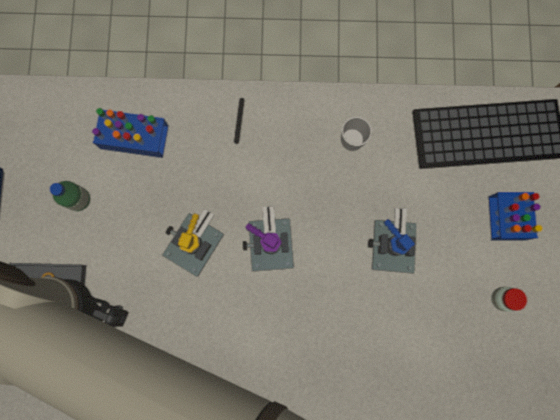

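View pics/t22z.png

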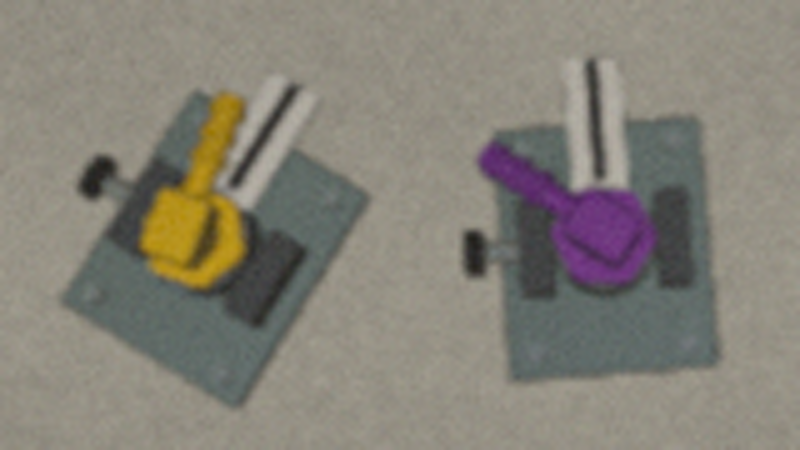

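```bash
python3 - <<'E'
from h import *
f=lambda x,y:(x/5-.4+150,y/5-.4+195)
an=lambda d:(np.hypot(*d[:2]).round(1),np.degrees(np.arctan2(d[1],d[0])).round(1))
tip=at_z("top",*f(230,98),99)
cen=at_z("top",*f(178,229),119); print(tip,cen,an(tip-cen),an(tip-np.array([527,211.8,0])))
out=at_z("top",*f(294,88),56); print(out,an(out-np.array([527,211.8,0])))
E
```

```text
[587.79684318 194.81201595  99.        ] [527.2122139  211.21753302 119.        ] (np.float64(62.8), np.float64(-15.2)) (np.float64(63.1), np.float64(-15.6))
[599.50538921 172.56187483  56.        ] (np.float64(82.4), np.float64(-28.4))
```

```bash
python3 -m handwheel '[{"angular":[0,0,0],"xyz":[-53,-21,20],"gripper":0},{"angular":[0,0,0],"xyz":[-54,-21,30],"gripper":0},{"angular":[0,0,0],"xyz":[-54,-21,30],"gripper":0},{"angular":[0,0,-3.5],"xyz":[0,0,0],"gripper":0},{"angular":[0,0,0],"xyz":[0,0,0],"gripper":0}]'; python3 st.py w23
```

```text
t: 26.82
position: [524.7, 212.7, 211.4]
orientation: [-0.448, -3.107, 0.001]
ft_force: [-1.2, -0.3, -0.7]
grip_width: 1.001
163.5762448323562 [524.7 212.7 211.4] [-1.2 -0.3 -0.7] [ 0.01  0.06 -0.04] 0.3000754863023758
```

View pics/w23.png

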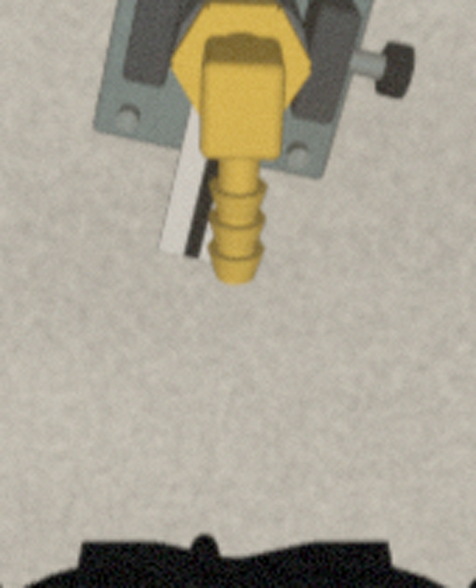

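```bash
python3 -m handwheel '[{"angular":[0,0,0],"xyz":[-3.7,2,41],"gripper":0},{"angular":[0,0,0],"xyz":[0,0,41],"gripper":0.2},{"angular":[0,0,0],"xyz":[0,0,41],"gripper":0.4},{"angular":[0,0,0],"xyz":[0,0,0],"gripper":0.7},{"angular":[0,0,0],"xyz":[0,0,0],"gripper":1},{"angular":[0,0,0],"xyz":[0,0,0],"gripper":1},{"angular":[0,0,0],"xyz":[0,0,0],"gripper":1},{"angular":[0,0,2],"xyz":[0,0,0],"gripper":1},{"angular":[0,0,2],"xyz":[0,0,0.1],"gripper":1},{"angular":[0,0,0],"xyz":[0,0,0],"gripper":1}]'; python3 st.py w24
```

```text
t: 28.12
position: [528.5, 214.2, 90.3]
orientation: [-0.551, -3.093, 0.004]
ft_force: [-4.6, -4.8, -4.5]
grip_width: 0.274
159.80802380968535 [528.5 214.2  90.3] [-4.6 -4.8 -4.5] [-0.59  0.93  0.86] -1.0178080201148987
```

View pics/w24.png

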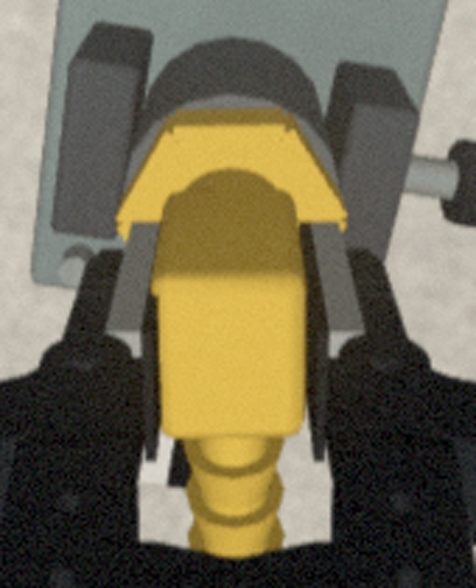

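```bash
python3 -m handwheel '[{"angular":[0,0,0],"xyz":[0,0,0],"gripper":0.5},{"angular":[0,0,0],"xyz":[0,0,0],"gripper":0.2},{"angular":[0,0,0],"xyz":[0,0,0],"gripper":0},{"angular":[0,0,0],"xyz":[0,0,-40],"gripper":0},{"angular":[0,0,0],"xyz":[0,0,-50],"gripper":0},{"angular":[0,0,0],"xyz":[10,0,-40],"gripper":0},{"angular":[0,0,0],"xyz":[0,0,0],"gripper":0},{"angular":[0,0,0],"xyz":[0,0,0],"gripper":0}]'
python3 - <<'E'
from cell import eyes
import cv2
from h import *
m=eyes.camera_model("wrist");im=eyes.capture("wrist"); cv2.imwrite("pics/w25.png",im)
cv2.imwrite("pics/w25z.png",cv2.resize(im[110:310,180:370],None,fx=3,fy=3,interpolation=cv2.INTER_CUBIC))
import pickle; pickle.dump(m,open("w25.pkl","wb"))
E
python3 st.py
```

```text
t: 29.18
position: [520.6, 218.0, 219.5]
orientation: [0.554, 3.092, -0.001]
ft_force: [-0.2, -0.1, -0.7]
grip_width: 0.999
159.6609516066096 [520.3 217.7 218.9] [ 0.7  0.3 -0.6] [ 0.01  0.03 -0.02] -0.00034885988497990184
```

View pics/w25z.png

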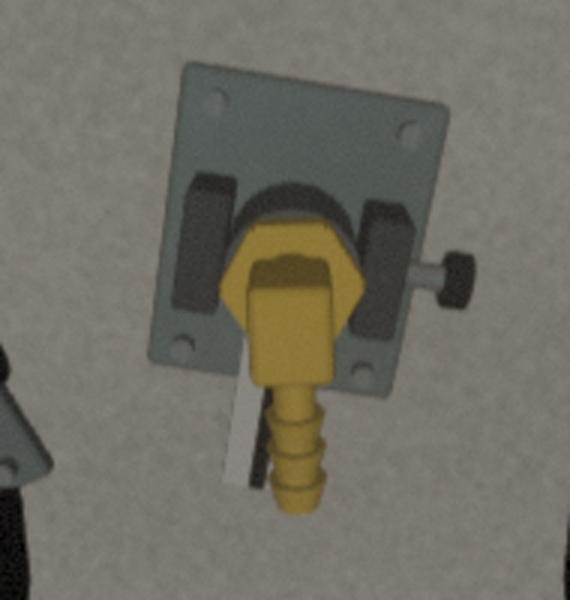

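```bash
python3 -c "
from cell import finish_job
print(finish_job())"
```

```text
the job is handed in; nothing more can be done
None
```

The job is not fully done: the yellow elbow turned stiff about 10° before its index line and would not go further, so the spout is not along the line. I handed it in at that point, at about 29 s.

- **What I did:** I gripped the yellow block and screwed it clockwise about 55°, from about +36° to about −19° in the world frame. The index line lies at about −29.5°. By these angles the screw angle is about 1.07 rad instead of 1.25.
- **The stop:** Up to there it turned with about 0.2 N m, as stated. At about −19° it met a hard stop, which does not match the stated seal of 0.5 N m per rad. With 3–4 N m on it, it gave only about 3–5°, sprang back when let go, and the pads began to slip on the block.
- **What I tried:** None of these moved the stop:
  - regrasping at another height
  - pulling up or pressing down by about 20 N
  - backing off 16° or about 50° and retrying
  - a faster run-up
  - pushing the spout sideways with the closed fingers
- **Cause:** I found nothing in the pictures that would block it.
- **One slip of mine:** At one release I dragged the elbow back about 3°. I regripped it and seated it against the stop again.
- **Last checks:**
  - The final wrist picture shows the spout about 10° short of the line and not overtightened.
  - The gripper is open and about 135 mm above the fitting, with force readings near zero.
  - The purple and blue elbows looked unchanged in the top picture at 26 s. I did not picture both again after the last regrip.

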